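# Load the tea caddies onto the rail feeder

## Task

Load all the tea caddies standing about the cabinet onto the rail feeder: one at a time, stand a caddy in the loading bay with its lid handle pointing straight at the back fence, swing the sprung advance lever right to its stop so that the caddy is pushed onto the rail, and let the lever spring back home before the next. Caddies get onto the rail only by way of the bay and the lever, never lifted onto it or off it by hand. Finish with every caddy upright in one closed-up row that starts where the rail begins, nudged square and flush against the back fence, with the lever home; do not knock over the sugar jar or the egg timer.

Things in the scene. Friction and masses are not known exactly. Their poses are not given: they have to be found in the camera images.
- feeder: the fixed rail feeder, moved and turned (within 0.12 rad) between starts; origin on the cabinet floor, z up. Aluminium bed 8 mm thick: own x -80 to +49 mm, y -130 to +340. Black housing: x -43 to +43, y -130 to -10, 68 mm high. Steel back fence: face at x = +35, y -20 to +340, top at z 53 mm. The bed's front (-x) and +y end are open, without lips: caddies can be nudged from there.
- bay (a point): middle of the loading bay, on the bed's top: feeder x 0, y 40, z 8 mm. The bay is y 0 to 80 mm. At rest the pusher's face (60 mm wide, z 12 to 52) stands at y = 0, out of the housing's side; the full lever stroke takes it to y = 80 mm. A caddy flush with the fence, its own x along the feeder's x (either way round), has its centre at feeder x = 0.
- rail_start (a point): first place on the rail, on the bed's top: feeder x 0, y 107, z 8 mm. The rail begins at y = 80 mm, straight after the bay; its places (caddy centres, caddies touching) are 54 mm apart: y 107, 161, 215, 269. A stroke leaves the newest caddy at 107 and shoves those before it on by one place.
- lever (a joint): the advance lever's angle in rad: 0 at home, 0.80 at its stop, growing as its handle swings towards the feeder's +y; a spring returns it home. The pusher moves 0.1 m per rad. Pushing at the handle takes about 3 N at home, 7 N at the stop, and up to 5 N more with caddies on the rail
- lever_grip (a point): centre of the top of the lever's black upright handle: a paddle 30 mm wide along the lever, 12 mm thick, its top 136 mm and bottom 76 mm above the cabinet floor, 130 mm from the hinge. At lever angle q it lies at the hinge plus 130 mm x (-cos(q - 0.4), sin(q - 0.4)) in the feeder's x, y
- lever_hinge (a point): the lever's upright hinge axis on top of the housing: feeder x 0, y -70, z 74 mm
- caddy1: one of up to five identical caddies, three or four present (absent: None): white ceramic body 70 mm deep (own x), 54 wide (own y), 66 tall; on its lid a wooden bar handle 44 mm long along own x, 16 wide, its top 89 mm above the underside; 0.2 to 0.3 kg. Origin: centre of the underside, z up. Starts upright on the cabinet floor, yaw within 0.7 rad.
- caddy2: one of up to five identical caddies, three or four present (absent: None): white ceramic body 70 mm deep (own x), 54 wide (own y), 66 tall; on its lid a wooden bar handle 44 mm long along own x, 16 wide, its top 89 mm above the underside; 0.2 to 0.3 kg. Origin: centre of the underside, z up. Starts upright on the cabinet floor, yaw within 0.7 rad.
- caddy3: one of up to five identical caddies, three or four present (absent: None): white ceramic body 70 mm deep (own x), 54 wide (own y), 66 tall; on its lid a wooden bar handle 44 mm long along own x, 16 wide, its top 89 mm above the underside; 0.2 to 0.3 kg. Origin: centre of the underside, z up. Starts upright on the cabinet floor, yaw within 0.7 rad.
- caddy4: one of up to five identical caddies, three or four present (absent: None): white ceramic body 70 mm deep (own x), 54 wide (own y), 66 tall; on its lid a wooden bar handle 44 mm long along own x, 16 wide, its top 89 mm above the underside; 0.2 to 0.3 kg. Origin: centre of the underside, z up. Starts upright on the cabinet floor, yaw within 0.7 rad.
- caddy5: one of up to five identical caddies, three or four present (absent: None): white ceramic body 70 mm deep (own x), 54 wide (own y), 66 tall; on its lid a wooden bar handle 44 mm long along own x, 16 wide, its top 89 mm above the underside; 0.2 to 0.3 kg. Origin: centre of the underside, z up. Starts upright on the cabinet floor, yaw within 0.7 rad.
- egg_timer: bystander: red plastic egg timer, 50 mm across, 63 mm tall, loose on the cabinet floor; origin at the centre of its underside, z up
- sugar_jar: bystander: glass sugar jar with steel cap, 60 mm across, 95 mm tall, loose on the cabinet floor; origin at the centre of its underside, z up
There are look-alikes about, which are no part of the job. Leave any green or purple look-alike of the caddy1 alone.

How it is judged:
By the outcome, as a careful person would: the job done as asked, in the order asked, and still so for the second after the job is handed in, with the robot touching nothing.
Of caddy1, caddy2, caddy3, caddy4, caddy5 only 3 to 4 are there at a start; the rules pass over those that are not, and their reading is None.
At some moment in a run one of caddy1, caddy2, caddy3, caddy4, caddy5 may be knocked a few centimetres aside while the robot is not near it.
It also fails if it takes over 210 s, if anything falls off the work surface, if the arm or the gripper's body presses on something with over 40 N, if the wrist force passes 120 N, or if a joint passes its speed limit or range.

## Robot

A 6-joint arm with a two-finger parallel gripper is mounted at the origin on the work surface. World frame = base frame: x ahead of the robot, y to its left, z up, the work surface at z = 0. Lengths are in m, angles in rad, forces in N, time in s.
With the tool pointing down it reaches from about 0.225 to 0.875 m from the base axis. Payload 3.4 kg.
Tool frame: the origin (TCP) lies at the very end of the fingers, on their centre line; the grasp point (between the pads) lies r.grasp_offset behind it (r.grasp_offset is the distance from the TCP to the grasp point, in m); z points along the fingers, y is the direction in which the jaws open and shut (so a half turn about z gives the same grasp; the last joint's range is limited). The gripper opens to 85 mm and grips with 20 to 120 N. Pads are 22 mm wide; open, the fingers measure 114 mm over their backs; the gripper's body (76 mm by 85 mm) begins 54 mm behind the grasp point. The pads swing forward as they close: fully open they stand 13 mm farther back than shut.
Start: joints at [1.156, 0.276, 1.505, -0, 1.361, -0.121], TCP at [0.167, 0.55, 0.231] pointing down, gripper open.
Joint ranges: [-2.89, 2.89], [-0.75, 2.08], [0.22, 2.7], [-1.18, 4.32], [0.11, 2.71], [-2.7, 2.7]. Speed limits (rad/s): [2.57, 2.57, 3.14, 3.14, 3.14, 3.14].

## Interface

Orientations are given as [roll, pitch, yaw] about the fixed x, y, z axes, in that order (R = Rz(yaw) Ry(pitch) Rx(roll)).
In Python, from station import observe, viewer, r, silhouettes gives the robot as it stands.
- The arm moves only by the tool apply_moves, never from a script. Its argument "series" is a list that holds one entry, the list of rows, each a list of 5 numbers: the closure, from 0 (fully open) to 1 (shut), then the shift along the tool's x, y, z in units of 25 mm (1.0 is 25 mm), then the turn about the tool's z in rad. A call has exactly 10 rows; each row is the pose to reach, as a shift and turn from the pose commanded when the call began, along the tool's axes at that moment; what a row does not reach only later rows make up. A row lasts 1/10 s, in which the tool goes at most 50 mm and 8.59 degrees, less where a joint would pass 70% of its speed; a pose out of reach is approached as far as the arm can. A call with a gripper value outside its range is refused whole. The fingers move at their own pace and stop on an object; "grip_force" is the grip in N (left out, the last holds). Time passes only in rows, so rows that repeat a pose let the fingers close, or fill a call up. It gives the time, the measured TCP pose, the force and the opening at its end, in the units of the state.
- observe(): the state, without advancing time (a new reading comes with each control period).
- viewer.grab_frame(name): name is "scene" or "top" or "wrist"; returns the picture (420x560x3 uint8, red, green, blue); there is no depth.
- viewer.get_calibration(name): a dict with "fx", "fy", "cx", "cy" (pixels), "k1" (the pictures are not rectified: a ray, as slopes to the right and down, at radius r is drawn at 1 + k1 r^2 times it, then the intrinsics apply), "T" (4x4, takes a point from camera to world coordinates); the wrist camera has in their place "T_tool_cam" (4x4, takes a point from camera to tool coordinates, whose origin is the TCP and whose axes are the flange's). Camera axes: x right, y down, z forward; pixel columns grow to the right and rows downward; lengths in m; the calibration is good to about 2 mm. A picture is of the moment at which its call begins: read the wrist's pose just before it. get_calibration takes no time and is no camera call.
- r.job_done(): hands the job in, once; it reports no verdict.
Trained networks look in the newest picture that a camera, given by its name, has taken for a name from the list of things; names that differ only in an ending like _2 or _b are one class to them, and where a whole thing is asked for, a point or a joint stands for the part that bears it (a point fixed in the world has none). Each returns a list of dicts, best first, with "conf" (0 to 1); they miss things now and then, are a little off and sometimes report something else, mostly with a low value. They report only what shows in the picture. A call takes as long as a camera call. They do not tell look-alikes from the thing itself.
- silhouettes(camera, target): "mask" (420x560 bool, what is visible of it) and "centre" ([column, row] in pixels, amid what is visible of it).
The state is a dict: "clock": time; "joint_positions": joint angles; "dq": joint speeds; "joint_torque": joint torques, N m; "tool_pos": TCP position; "eef_rot": TCP orientation; "contact_force": force on the tool from outside, world axes, zero at the start; "moment": the same for the moment, N m; "grip_width": finger opening in m.
Only numpy, scipy, OpenCV 4.12 (cv2) and the standard library are available. Lean on these libraries where they do the work, as an engineer would, in place of code of your own. Each camera call takes 0.05 s, during which the arm holds its last target.

## Working session

There is one attempt and no reset: what is moved stays moved. The work goes in short steps, Python scripts to look and compute and a tool call to move; the robot and the scene stay as the last step left them, time stands still between calls to the robot, and variables do not carry over. Pictures are saved under pics/ and viewed, and the job is handed in when it is done.

Besides the shell and the picture viewer there is one more tool, called after "Request:" by a JSON object that holds its "api" and its "payload". apply_moves: Moves the arm, as the interface text tells. Its arguments: {"type":"object","properties":{"series":{"type":"array"},"grip_force":{"type":"number"}},"required":["series"]}

```bash
mkdir -p pics; ls
python3 - <<'E'
from station import observe, viewer, r, silhouettes
import cv2,json
s=observe();print({k:s[k] for k in('clock','tool_pos','eef_rot','grip_width','contact_force')},r.grasp_offset)
for n in("scene","top","wrist"):
    c=viewer.get_calibration(n);print(n,c)
    cv2.imwrite(f'pics/{n}0.png',viewer.grab_frame(n)[:,:,::-1])
E
```

```text
pics
{'clock': 0.0, 'tool_pos': array([0.16632076, 0.54986103, 0.23041303]), 'eef_rot': array([-3.13971429e+00, -2.35110394e-04,  2.84773390e+00]), 'grip_width': 0.0858154815994242, 'contact_force': array([-0.44213179,  0.54080619, -0.49044121])} 0.0187
scene {'fx': 407.54682857044094, 'fy': 407.54682857044094, 'cx': 280.50798284225834, 'cy': 212.92280290965343, 'k1': -0.06308230604110265, 'T': array([[ 0.60768305,  0.45280125, -0.65245102,  1.09690839],
       [ 0.79415592, -0.34010973,  0.50362858, -0.55741116],
       [ 0.0061387 , -0.82419439, -0.56627371,  0.63333718],
       [ 0.        ,  0.        ,  0.        ,  1.        ]])}
top {'fx': 457.2049392033521, 'fy': 457.2049392033521, 'cx': 282.9560279908582, 'cy': 210.6333878150166, 'k1': 0.02492318596682853, 'T': array([[ 2.32827926e-02, -9.96588957e-01,  7.91729878e-02,
         3.91240409e-01],
       [-9.99727860e-01, -2.33249394e-02,  3.92549470e-04,
        -5.54897619e-02],
       [ 1.45549468e-03, -7.91605813e-02, -9.96860815e-01,
         1.45229269e+00],
       [ 0.00000000e+00,  0.00000000e+00,  0.00000000e+00,
         1.00000000e+00]])}
wrist {'fx': 318.06516538112254, 'fy': 318.06516538112254, 'cx': 284.16253995987563, 'cy': 207.61413749990675, 'k1': -0.05946354225965266, 'T_tool_cam': array([[ 1.31831760e-03, -9.45694735e-01, -3.25053426e-01,
         8.35499918e-02],
       [ 9.99998280e-01,  8.22654736e-04,  1.66229622e-03,
        -3.85322714e-04],
       [-1.30461805e-03, -3.25055058e-01,  9.45694193e-01,
        -1.43046862e-01],
       [ 0.00000000e+00,  0.00000000e+00,  0.00000000e+00,
         1.00000000e+00]])}
```

View pics/scene0.png

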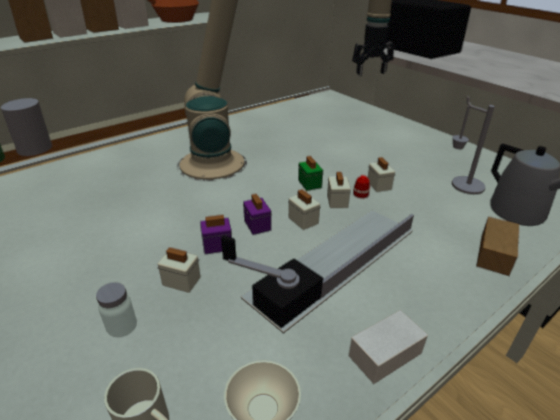

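View pics/top0.png

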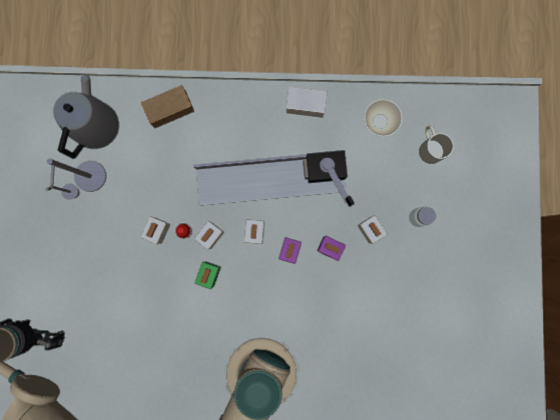

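View pics/wrist0.png

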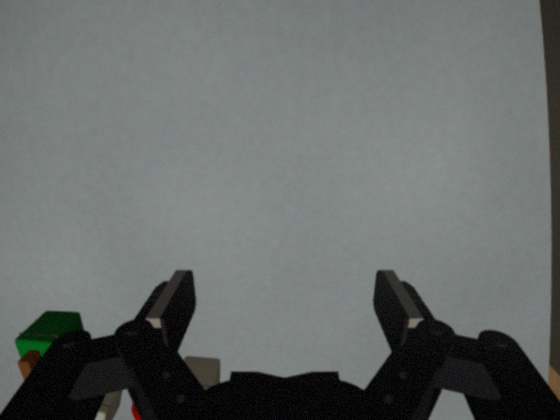

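```bash
cat > h.py <<'E'
from station import observe, viewer, r, silhouettes
import numpy as np, cv2
from scipy.optimize import minimize, least_squares
from scipy.spatial.transform import Rotation as Ro
def camT(n,c=None,s=None):
    c=c or viewer.get_calibration(n)
    if n!='wrist': return c,c['T']
    s=s or observe(); T=np.eye(4);T[:3,:3]=Ro.from_euler('xyz',s['eef_rot']).as_matrix();T[:3,3]=s['tool_pos']
    return c,T@c['T_tool_cam']
def proj(ct,P):
    c,T=ct; p=(np.atleast_2d(P)-T[:3,3])@T[:3,:3]; x=p[:,:2]/p[:,2:]
    x=x*(1+c['k1']*(x**2).sum(1,keepdims=True))
    return np.c_[c['fx']*x[:,0]+c['cx'],c['fy']*x[:,1]+c['cy']]
def ray(ct,uv):
    c,T=ct;K=np.array([[c['fx'],0,c['cx']],[0,c['fy'],c['cy']],[0,0,1.]])
    x=cv2.undistortPoints(np.array(uv,float).reshape(-1,1,2),K,np.array([c['k1'],0,0,0])).reshape(-1,2)
    return T[:3,3],np.c_[x,np.ones(len(x))]@T[:3,:3].T
def atz(ct,uv,z):
    o,d=ray(ct,uv); return o+d*((z-o[2])/d[:,2])[:,None]
def tri(cts,uvs):
    A=np.zeros((3,3));b=np.zeros(3);L=[]
    for ct,uv in zip(cts,uvs):
        o,d=ray(ct,[uv]);d=d[0]/np.linalg.norm(d[0]);M=np.eye(3)-np.outer(d,d);A+=M;b+=M@o;L.append((o,M))
    X=np.linalg.solve(A,b);return X,[np.linalg.norm(M@(X-o)) for o,M in L]
def box(x0,x1,y0,y1,z0,z1): return np.array([[x,y,z] for x in(x0,x1) for y in(y0,y1) for z in(z0,z1)])
BODY=box(-.035,.035,-.027,.027,0,.066);HAN=box(-.022,.022,-.008,.008,.066,.089)
def place(P,x,y,yaw,z=0):
    c,s=np.cos(yaw),np.sin(yaw);return np.c_[P[:,0]*c-P[:,1]*s+x,P[:,0]*s+P[:,1]*c+y,P[:,2]+z]
def render(ct,x,y,yaw,z=0,k=4):
    m=np.zeros((420*k//2,560*k//2),np.uint8)
    for P in(BODY,HAN):
        h=cv2.convexHull(proj(ct,place(P,x,y,yaw,z)).astype(np.float32))
        cv2.fillConvexPoly(m,np.round(((h+.5)*k/2-.5)*16).astype(np.int32),255,shift=4)
    return m
def fit(cts,masks,x0,zfree=False):
    ms=[cv2.resize(m.astype(np.uint8)*255,None,fx=2,fy=2,interpolation=cv2.INTER_LINEAR) for m in masks]
    ms=[cv2.GaussianBlur(m,(0,0),1.5).astype(float) for m in ms]
    def f(p):
        e=0
        for ct,m in zip(cts,ms):
            q=cv2.GaussianBlur(render(ct,*p),(0,0),1.5).astype(float); e+=((q-m)**2).sum()/(m**2).sum()
        return e
    best=None
    n=4 if zfree else 3
    for dy in(-.5,0,.5):
        p0=np.array([x0[0],x0[1],x0[2]+dy,0.][:n]);S=np.vstack([p0]+[p0+d for d in np.diag([.01,.01,.25,.01][:n])])
        o=minimize(f,p0,method='Nelder-Mead',options=dict(initial_simplex=S,xatol=2e-4,fatol=1e-5))
        if best is None or o.fun<best.fun:best=o
    return best.x,best.fun
def grab(n,out=None):
    s=observe();im=viewer.grab_frame(n)
    if out:cv2.imwrite(f'pics/{out}.png',im[:,:,::-1])
    return im,camT(n,s=s)
E
python3 - <<'E'
from h import *
top,ct=grab('top');sc,cs=grab('scene')
T=silhouettes('top','caddy1');S=silhouettes('scene','caddy1')
for d in T:print('top',d['conf'],np.round(d['centre']),d['mask'].sum(),top[d['mask']].mean(0).round())
for d in S:print('scene',d['conf'],np.round(d['centre']),d['mask'].sum(),sc[d['mask']].mean(0).round())
for d in T:
    if np.ptp(top[d['mask']].mean(0))>45: continue
    X=atz(ct,[d['centre']],.05)[0]
    u=proj(cs,X)[0]
    m=min(S,key=lambda q:np.hypot(*(np.array(q['centre'])-u)))
    for cc,mm in(([ct],[d['mask']]),([ct,cs],[d['mask'],m['mask']])):
        p,e=fit(cc,mm,[X[0],X[1],0]);print(np.round(d['centre']),p.round(4),round(e,3),end=' | ')
    p,e=fit([ct,cs],[d['mask'],m['mask']],[X[0],X[1],0],True);print('z',p.round(4),round(e,3))
for n in('egg_timer','sugar_jar','feeder','lever'):
    for c,k in(('top',ct),('scene',cs)):
        for d in silhouettes(c,n)[:2]: print(n,c,d['conf'],np.round(d['centre']),atz(k,[d['centre']],.04)[0].round(3))
E
```

```text
top 0.94 [207. 275.] 441 [ 70. 117.  67.]
top 0.92 [254. 230.] 416 [155. 153. 155.]
top 0.92 [155. 232.] 526 [137. 134. 131.]
top 0.92 [289. 254.] 430 [121.  79. 122.]
top 0.92 [327. 248.] 425 [116.  72. 116.]
top 0.91 [370. 228.] 513 [143. 141. 140.]
top 0.6 [210. 235.] 472 [148. 145. 146.]
top 0.37 [180. 231.] 210 [117.  44.  43.]
scene 0.85 [382. 178.] 680 [97. 93. 80.]
scene 0.8 [181. 268.] 1455 [102.  99.  84.]
scene 0.76 [336. 191.] 716 [107. 106.  92.]
scene 0.73 [254. 216.] 831 [59. 29. 61.]
scene 0.71 [305. 210.] 913 [99. 96. 82.]
scene 0.7 [309. 174.] 713 [32. 66. 34.]
scene 0.57 [213. 230.] 906 [65. 35. 63.]
[254. 230.] [ 0.4367  0.0328 -0.0326] 0.026 | [254. 230.] [ 0.4349  0.0326 -0.0689] 0.124 | z [ 0.4349  0.032  -0.0878  0.0021] 0.121
[155. 232.] [ 0.4343  0.3383 -0.3656] 0.024 | [155. 232.] [ 0.4325  0.3369 -0.5155] 0.122 | z [ 0.4325  0.3371 -0.4719 -0.0012] 0.123
[289. 254.] [ 0.3824 -0.0771 -0.2654] 0.005 | [289. 254.] [ 0.3804 -0.0781 -0.3257] 0.14 | z [ 0.3812 -0.0787 -0.3246  0.0042] 0.136
[327. 248.] [ 0.3929 -0.2037  1.1614] 0.031 | [327. 248.] [ 0.3907 -0.2047  1.0632] 0.314 | z [ 0.3909 -0.2045  1.0621  0.0027] 0.301
[370. 228.] [ 0.453  -0.3317  0.5932] 0.014 | [370. 228.] [ 0.4511 -0.3318  0.593 ] 0.078 | z [ 0.4517 -0.3319  0.5703  0.0028] 0.062
[210. 235.] [ 0.4248  0.1728 -0.6494] 0.02 | [210. 235.] [ 0.4225  0.1706 -0.6698] 0.114 | z [ 0.4225  0.1702 -0.6766  0.0042] 0.105
egg_timer top 0.79 [182. 231.] [0.433 0.256 0.04 ]
egg_timer scene 0.89 [363. 186.] [0.447 0.243 0.04 ]
sugar_jar top 0.67 [422. 216.] [ 0.497 -0.485  0.04 ]
sugar_jar scene 0.57 [117. 311.] [ 0.489 -0.483  0.04 ]
feeder top 0.89 [274. 180.] [ 0.599 -0.023  0.04 ]
feeder scene 0.92 [313. 265.] [ 0.613 -0.094  0.04 ]
lever top 0.7 [338. 184.] [ 0.591 -0.223  0.04 ]
lever scene 0.55 [246. 265.] [ 0.526 -0.211  0.04 ]
lever scene 0.31 [179. 268.] [ 0.449 -0.332  0.04 ]
```

Run:
```python
import cv2
a=cv2.imread('pics/top0.png')[130:300,130:440];cv2.imwrite('pics/topc.png',cv2.resize(a,None,fx=2.5,fy=2.5,interpolation=cv2.INTER_CUBIC))
a=cv2.imread('pics/scene0.png')[140:330,140:420];cv2.imwrite('pics/scenec.png',cv2.resize(a,None,fx=2.8,fy=2.8,interpolation=cv2.INTER_CUBIC))
```

```text
(no output)
```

View pics/topc.png

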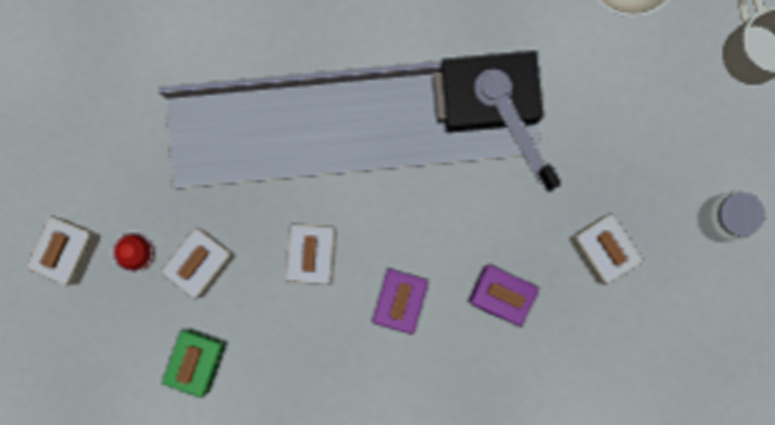

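View pics/scenec.png

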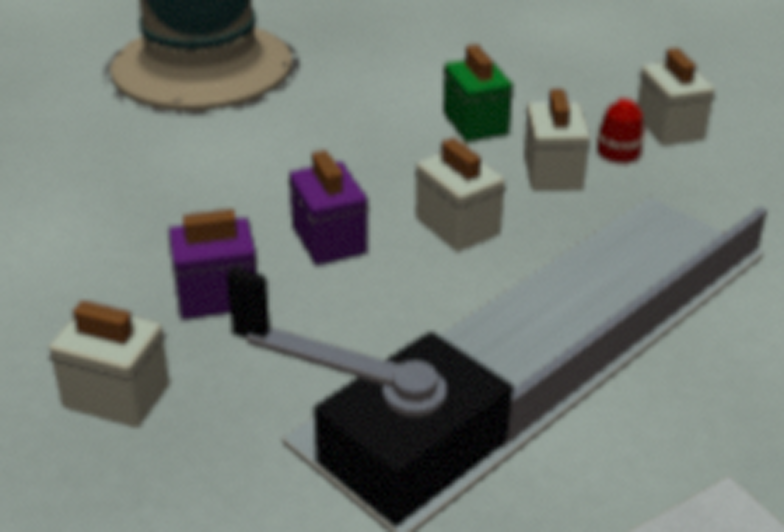

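```bash
cat > fit_feeder.py <<'E'
from h import *
def fbox(): return [box(-.08,.049,-.13,.34,0,.008),box(-.043,.043,-.13,-.01,0,.068),box(.035,.041,-.02,.34,0,.053)]
def lever(q=0):
    d=np.array([-np.cos(q-.4),np.sin(q-.4)]);n=np.array([-d[1],d[0]]);h=np.array([0,-.07]);c=h+.13*d
    f=lambda a,b,w,z0,z1:np.array([[*(h+t*d+s*w*n),z] for t in(a,b) for s in(-1,1) for z in(z0,z1)])
    return [f(.115,.145,.006,.076,.136),f(-.01,.13,.007,.074,.08),box(-.018,.018,-.088,-.052,.068,.085)]
def rend(ct,parts,p):
    m=np.zeros((840,1120),np.uint8)
    for P in parts:
        h=cv2.convexHull(proj(ct,place(P,*p)).astype(np.float32))
        cv2.fillConvexPoly(m,np.round(((h+.5)*2-.5)*16).astype(np.int32),255,shift=4)
    return m
E
python3 - <<'E'
from fit_feeder import *
top,ct=grab('top');sc,cs=grab('scene')
mt=silhouettes('top','feeder')[0]['mask'];ms=silhouettes('scene','feeder')[0]['mask']
a=top.copy();a[mt]=a[mt]//2+[120,0,0];b=sc.copy();b[ms]=b[ms]//2+[120,0,0]
parts=fbox()+lever()
def run(cts,mk):
    M=[cv2.GaussianBlur(cv2.resize(m.astype(np.uint8)*255,None,fx=2,fy=2),(0,0),2).astype(float) for m in mk]
    f=lambda p:sum(((cv2.GaussianBlur(rend(c,parts,p),(0,0),2)-m)**2).sum()/(m**2).sum() for c,m in zip(cts,M))
    p0=np.array([.61,-.11,.06]);S=np.vstack([p0]+[p0+d for d in np.diag([.02,.02,.1])])
    o=minimize(f,p0,method='Nelder-Mead',options=dict(initial_simplex=S,xatol=1e-4,fatol=1e-6));return o.x,o.fun
pt=run([ct],[mt]);ps=run([cs],[ms]);pb=run([ct,cs],[mt,ms]);print(pt,ps,pb)
for im,c,k in((a,ct,'t'),(b,cs,'s')):
    for p in parts:
        h=cv2.convexHull(proj(c,place(p,*pb[0])).astype(np.float32))
        cv2.polylines(im,[np.round(h).astype(np.int32)],True,(0,255,0),1)
    im=im[130:240,170:380] if k=='t' else im[180:340,200:430]
    cv2.imwrite(f'pics/ff{k}.png',cv2.resize(im,None,fx=3.4,fy=3.4,interpolation=cv2.INTER_NEAREST)[:,:,::-1])
E
```

```text
(array([ 0.6374607 , -0.11482303,  0.11396562]), np.float64(0.003553376937551706)) (array([ 0.63208632, -0.11500468,  0.11932802]), np.float64(0.007831895896642955)) (array([ 0.63479974, -0.11550028,  0.11313955]), np.float64(0.03145902570007549))
```

View pics/fft.png

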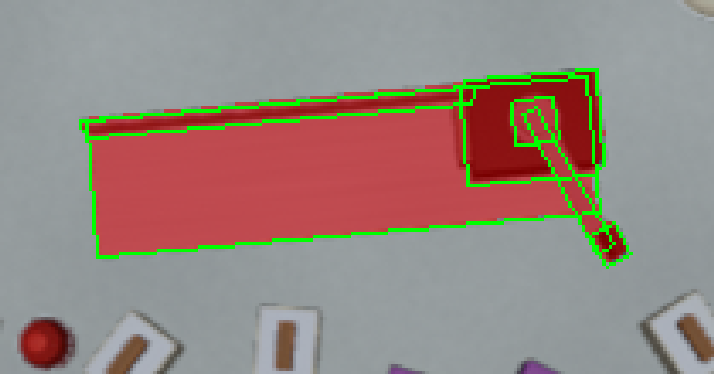

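View pics/ffs.png

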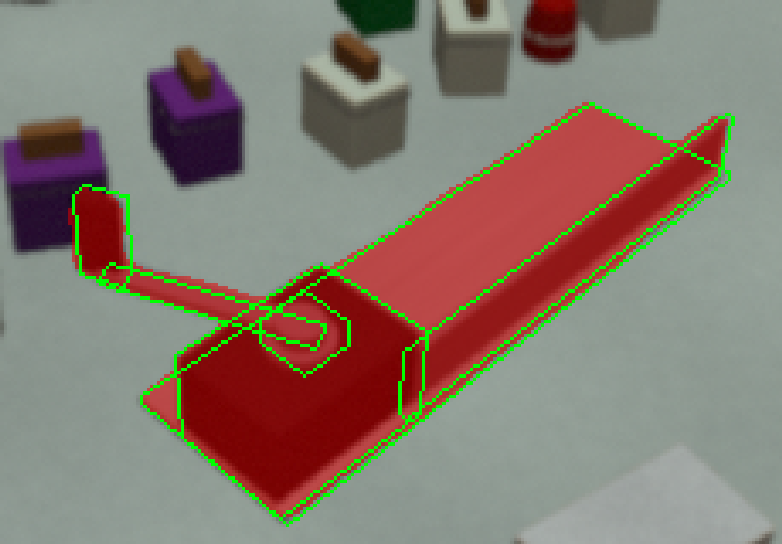

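```bash
cat >> h.py <<'E'
def goto(x,y,z,yaw):
    s=observe();R=Ro.from_euler('xyz',s['eef_rot']).as_matrix()
    d=R.T@(np.array([x,y,z])-s['tool_pos'])/.025
    t=-(yaw-s['eef_rot'][2]);t=(t+np.pi)%(2*np.pi)-np.pi
    print('t%.1f'%s['clock'],'at',s['tool_pos'].round(4),s['eef_rot'].round(3),'F',s['contact_force'].round(1),'w%.4f'%s['grip_width'],'MOVE',d.round(2),'turn',round(t,3));return d,t
E
python3 -c "
from h import *
goto(.46,0,.40,3.2546)"
```

```text
t0.9 at [0.1665 0.5504 0.2313] [ 3.142 -0.     2.848] F [0.7 0.3 0.8] w0.0854 MOVE [-17.61 -17.67  -6.75] turn -0.407
```

Request:
{"api": "apply_moves", "payload": {"series": [[[0,-1,-1,-1.5,0],[0,-2.5,-2.5,-3,-0.05],[0,-4.5,-4.5,-4.5,-0.1],[0,-6.5,-6.5,-5.5,-0.15],[0,-8.5,-8.5,-6.2,-0.2],[0,-10.5,-10.5,-6.75,-0.26],[0,-12.5,-12.5,-6.75,-0.32],[0,-14.5,-14.5,-6.75,-0.38],[0,-16.3,-16.3,-6.75,-0.407],[0,-17.6,-17.65,-6.75,-0.407]]]}}

```text
clock: 1.95
tool_pos: [0.3835, 0.1438, 0.3909]
eef_rot: [3.141, 0.002, -3.028]
contact_force: [1.3, 0.3, -0.6]
grip_width: 0.0851
```

```bash
python3 -c "
from h import *
goto(.46,0,.40,3.2546)
grab('wrist','w1')"
```

```text
t1.9 at [0.3835 0.1438 0.3909] [ 3.141e+00  2.000e-03 -3.028e+00] F [ 1.3  0.3 -0.6] w0.0851 MOVE [-2.39 -6.06 -0.36] turn 0.001
```

View pics/w1.png

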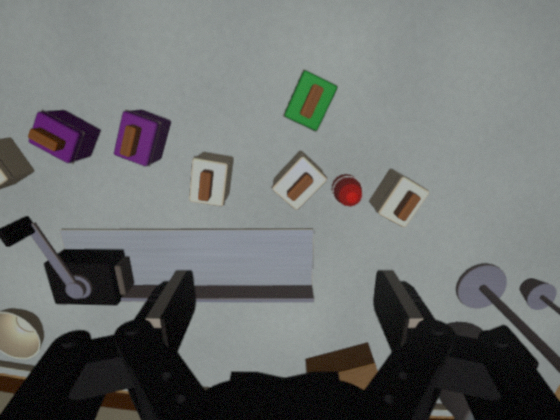

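```bash
python3 -c "
from h import *
goto(.56,-.02,.42,3.2546)"
```

```text
t2.0 at [0.3879 0.1362 0.3908] [-3.133  0.004 -3.038] F [ 1.8 -3.4  0.7] w0.0857 MOVE [-6.21 -6.94 -1.08] turn -0.009
```

Request:
{"api": "apply_moves", "payload": {"series": [[[0,-1,-1,-0.3,0],[0,-2.2,-2.4,-0.6,0],[0,-3.6,-4,-1,0],[0,-5,-5.5,-1,0],[0,-6.2,-6.9,-1,0],[0,-6.2,-6.9,-1,0],[0,-6.2,-6.9,-1,0],[0,-6.2,-6.9,-1,0],[0,-6.2,-6.9,-1,0],[0,-6.2,-6.9,-1,0]]]}}

```text
clock: 3.0
tool_pos: [0.5556, -0.0072, 0.4161]
eef_rot: [-3.141, 0.001, -3.027]
contact_force: [0.1, -0.2, 0.0]
grip_width: 0.0854
```

```bash
python3 -c "
from h import *
goto(.56,-.02,.42,3.2546)
grab('wrist','w2')"
```

```text
t3.0 at [ 0.5556 -0.0072  0.4161] [-3.141e+00  1.000e-03 -3.027e+00] F [ 0.1 -0.2  0. ] w0.0854 MOVE [-0.12 -0.53 -0.16] turn 0.002
```

View pics/w2.png

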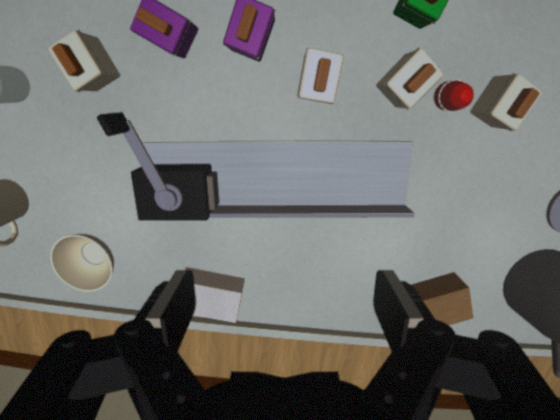

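```bash
cat > scan.py <<'E'
from fit_feeder import *
import sys
def feeder(ct,mask,p0=(.634,-.115,.113),occl=None):
    parts=fbox()+lever()+[box(-.03,.03,-.02,0,.012,.052)]
    m=cv2.GaussianBlur(cv2.resize(mask.astype(np.uint8)*255,None,fx=2,fy=2),(0,0),2).astype(float)
    f=lambda p:((cv2.GaussianBlur(rend(ct,parts,p),(0,0),2)-m)**2).sum()/(m**2).sum()
    p0=np.array(p0);S=np.vstack([p0]+[p0+d for d in np.diag([.01,.01,.05])])
    o=minimize(f,p0,method='Nelder-Mead',options=dict(initial_simplex=S,xatol=1e-4,fatol=1e-6));return o.x,o.fun
def caddies(cam,im,ct,zs=0):
    out=[]
    for d in silhouettes(cam,'caddy1'):
        c=im[d['mask']].mean(0)
        if np.ptp(c)>35: continue
        X=atz(ct,[d['centre']],.05)[0]
        p,e=fit([ct],[d['mask']],[X[0],X[1],0]);out.append((*p,e));print(cam,np.round(d['centre']),'conf',d['conf'],p.round(4),'err',round(e,3))
    return out
E
python3 - <<'E'
from scan import *
im,ct=grab('wrist')
m=silhouettes('wrist','feeder')[0];p,e=feeder(ct,m['mask']);print(m['conf'],p,e)
a=im.copy();a[m['mask']]=a[m['mask']]//2+[100,0,0]
for q in fbox()+lever()+[box(-.03,.03,-.02,0,.012,.052)]:
    cv2.polylines(a,[np.round(cv2.convexHull(proj(ct,place(q,*p)).astype(np.float32))).astype(np.int32)],True,(0,255,0),1)
C=caddies('wrist',im,ct)
for x in C:
  for q in (BODY,HAN): cv2.polylines(a,[np.round(cv2.convexHull(proj(ct,place(q,*x[:3])).astype(np.float32))).astype(np.int32)],True,(0,255,0),1)
cv2.imwrite('pics/w2o.png',cv2.resize(a[10:240,40:560],None,fx=1.53,fy=1.53)[:,:,::-1])
im,ct=grab('top');C=caddies('top',im,ct)
E
```

```text
0.76 [ 0.63478627 -0.11590839  0.11981924] 0.010867069176732379
wrist [324.  74.] conf 0.92 [ 0.4354  0.0319 -0.0608] err 0.025
wrist [407.  79.] conf 0.87 [ 0.4207  0.1701 -0.6497] err 0.032
wrist [506. 101.] conf 0.77 [ 0.4317  0.338  -0.3411] err 0.045
wrist [84. 61.] conf 0.61 [ 0.4506 -0.3312  0.5804] err 0.041
top [372. 227.] conf 0.98 [ 0.4534 -0.3318  0.6142] err 0.04
top [155. 230.] conf 0.89 [ 0.4352  0.3383 -0.4228] err 0.047
top [218. 234.] conf 0.71 [0.4233 0.1301 1.3009] err 4.43
top [255. 232.] conf 0.57 [ 0.4375  0.0343 -0.0677] err 0.023
```

View pics/w2o.png

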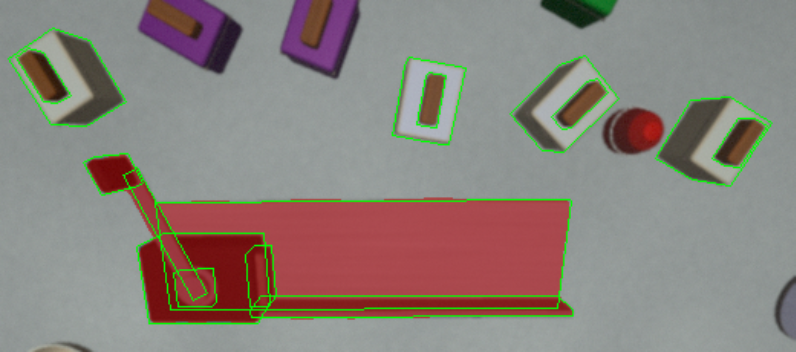

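Run:
```python
from scan import *
im,ct=grab('wrist');g=cv2.GaussianBlur(cv2.cvtColor(im,cv2.COLOR_RGB2GRAY),(0,0),1).astype(float)
p=np.array([.6348,-.1157,.116])
# front top edge of bed, fence top edges, search along feeder x normal
def edge(xf,z,ys,rng=.008):
    D=[]
    for y in ys:
        t=np.linspace(-rng,rng,65)
        P=place(np.c_[xf+t,np.full(65,y),np.full(65,z)],*p)
        uv=proj(ct,P).astype(np.float32)
        v=cv2.remap(g.astype(np.float32),uv[:,0],uv[:,1],cv2.INTER_LINEAR).ravel()
        gr=np.gradient(v);k=np.argmax(abs(gr));D.append((y,t[k]*1e3,gr[k]))
    D=np.array(D);med=np.median(D[:,1]);ok=abs(D[:,1]-med)<2.5
    c=np.polyfit(D[ok,0],D[ok,1],1);print(xf,z,'off mm at y=.1: %.2f  slope mrad %.2f n%d'%(np.polyval(c,.1),c[0],ok.sum()), D[::6,1].round(1),D[::6,2].round(1))
ys=np.linspace(-.0,.33,40)
edge(-.08,.008,ys);edge(.035,.053,ys,.004);edge(.035,.008,ys,.006);edge(-.043,.068,np.linspace(-.125,-.015,25))
```

```text
-0.08 0.008 off mm at y=.1: -3.41  slope mrad -1.44 n35 [-1.3 -2.5 -4.5 -2.5 -3.  -3.  -3.8] [-0.7 -0.9 -0.9 -0.9 -1.1 -0.9 -0.9]
0.035 0.053 off mm at y=.1: -0.85  slope mrad -4.57 n39 [-0.1  0.  -2.  -1.7 -1.9 -1.5 -1.5] [1.3 1.3 1.2 1.2 1.4 1.5 1.5]
0.035 0.008 off mm at y=.1: 0.01  slope mrad -2.39 n40 [ 1.3 -1.1  1.1  0.2 -1.1 -0.9 -0.9] [-2.4 -2.7 -2.6 -2.9 -2.8 -2.9 -2.6]
-0.043 0.068 off mm at y=.1: -8.27  slope mrad -5.57 n18 [ 0.3  6.2 -7.  -7.2 -6.8] [-5.2 -0.2 -2.6 -2.4 -1.7]
```

```bash
python3 -c "
from h import *
goto(.436,.0325,.12,3.081)"
```

```text
t3.4 at [ 0.5564 -0.0081  0.4153] [ 3.142  0.    -3.028] F [ 0.   0.1 -0.7] w0.0853 MOVE [ 4.6   2.16 11.81] turn 0.174
```

Request:
{"api": "apply_moves", "payload": {"series": [[[0.5,0.5,0.3,1.2,0.03],[0.5,1.3,0.7,2.8,0.07],[0.5,2.2,1.2,4.5,0.1],[0.5,3.1,1.6,6.2,0.14],[0.5,4,2,8,0.174],[0.5,4.5,2.1,9.8,0.174],[0.5,4.6,2.16,11.2,0.174],[0.5,4.6,2.16,11.8,0.174],[0.5,4.6,2.16,11.8,0.174],[0.5,4.6,2.16,11.8,0.174]]]}}

```text
clock: 4.35
tool_pos: [0.4369, 0.0323, 0.1207]
eef_rot: [3.142, 0.001, 3.081]
contact_force: [0.8, 0.3, 0.4]
grip_width: 0.0427
```

```bash
python3 -c "
from h import *
goto(.436,.0325,.07,3.081)
grab('wrist','w3')"
```

```text
t4.3 at [0.4369 0.0323 0.1207] [3.142e+00 1.000e-03 3.081e+00] F [0.8 0.3 0.4] w0.0427 MOVE [0.04 0.01 2.03] turn -0.0
```

View pics/w3.png

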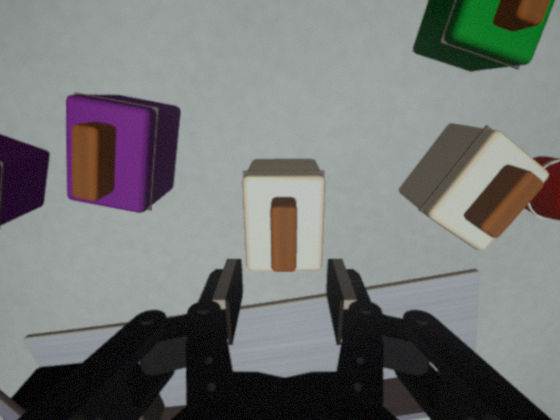

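Request:
{"api": "apply_moves", "payload": {"series": [[[0.5,0,0,0.6,0],[0.5,0,0,1.3,0],[0.5,0,0,1.8,0],[0.5,0,0,2,0],[0.5,0,0,2,0],[0.85,0,0,2,0],[0.85,0,0,2,0],[0.9,0,0,2,0],[0.95,0,0,2,0],[1,0,0,2,0]]], "grip_force": 40}}

```text
clock: 5.4
tool_pos: [0.4371, 0.0321, 0.0712]
eef_rot: [-3.141, 0.002, 3.081]
contact_force: [-0.0, -0.9, 5.4]
grip_width: 0.0151
```

```bash
python3 -c "
from h import *
goto(.54,.0,.20,3.2596)
goto(.6293,-.0738,.085,3.2596)
"
```

```text
t5.4 at [0.4371 0.0321 0.0712] [-3.141e+00  2.000e-03  3.081e+00] F [-0.  -0.9  5.4] w0.0151 MOVE [-4.2  -1.03 -5.14] turn -0.179
t5.4 at [0.4371 0.0321 0.0712] [-3.141e+00  2.000e-03  3.081e+00] F [-0.  -0.9  5.4] w0.0151 MOVE [-7.93 -3.76 -0.53] turn -0.179
```

```bash
cat >> h.py <<'E'
F=[.634,-.1155,.118]
def fw(x,y,z,dyaw=0): 
    p=place(np.array([[x,y,z]]),*F)[0];return (*p,np.pi+F[2]+dyaw)
def fr():
    s=observe();d=s['tool_pos'][:2]-F[:2];c,n=np.cos(F[2]),np.sin(F[2]);print('feeder xyz',np.round([c*d[0]+n*d[1],-n*d[0]+c*d[1],s['tool_pos'][2]],4),'yaw',round((s['eef_rot'][2]-F[2]+np.pi/2)%np.pi-np.pi/2,4))
E
python3 -c "
from h import *
goto(*fw(-.008,.042,.135))
"
```

```text
t5.4 at [0.4371 0.0321 0.0712] [-3.141e+00  2.000e-03  3.081e+00] F [-0.  -0.9  5.4] w0.0151 MOVE [-7.61 -3.82 -2.54] turn -0.179
```

Request:
{"api": "apply_moves", "payload": {"series": [[[1,0,0,-0.7,0],[1,0,0,-1.8,0],[1,-0.8,-0.4,-2.54,-0.02],[1,-2.1,-1.1,-2.54,-0.06],[1,-3.7,-1.9,-2.54,-0.1],[1,-5.3,-2.7,-2.54,-0.14],[1,-6.7,-3.4,-2.54,-0.179],[1,-7.4,-3.7,-2.54,-0.179],[1,-7.6,-3.82,-2.54,-0.179],[1,-7.6,-3.82,-2.54,-0.179]]]}}

```text
clock: 6.4
tool_pos: [0.6194, -0.0745, 0.1327]
eef_rot: [3.14, -0.002, -3.024]
contact_force: [-1.1, -0.0, -1.8]
grip_width: 0.0153
```

```bash
python3 -c "
from h import *
goto(*fw(-.008,.042,.081));fr()
grab('scene','s4');grab('wrist','w4')
"
```

```text
t6.4 at [ 0.6194 -0.0745  0.1327] [ 3.140e+00 -2.000e-03 -3.024e+00] F [-1.1 -0.  -1.8] w0.0153 MOVE [-0.07 -0.02  2.07] turn -0.0
feeder xyz [-0.0097  0.0425  0.1327] yaw -0.0003
```

View pics/s4.png

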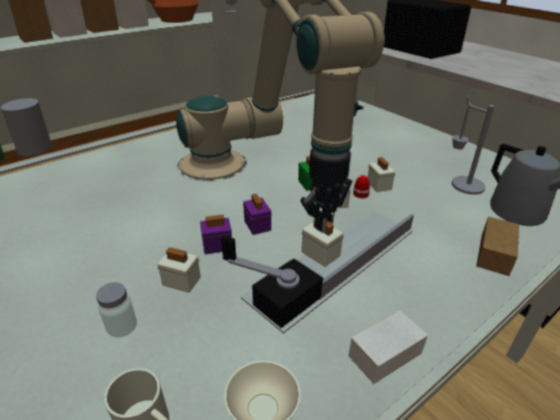

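View pics/w4.png

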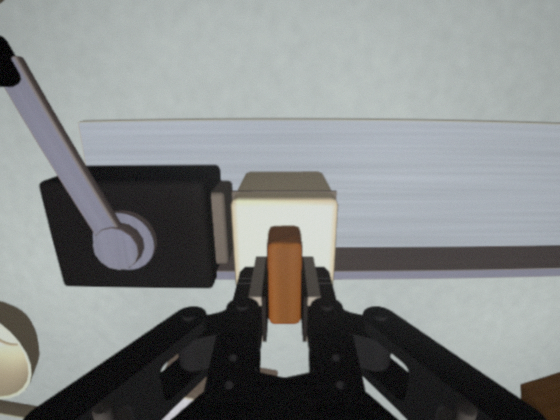

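Request:
{"api": "apply_moves", "payload": {"series": [[[1,-0.05,0,0.6,0],[1,-0.05,0,1.3,0],[1,-0.05,0,1.9,0],[1,-0.05,0,2.1,0],[1,-0.05,0,2.1,0],[1,-0.1,0,2.1,0],[1,-0.17,0,2.1,0],[1,-0.24,0,2.1,0],[1,-0.31,0,2.1,0],[1,-0.36,0,2.1,0]]]}}

```text
clock: 7.5
tool_pos: [0.6293, -0.0734, 0.0815]
eef_rot: [-3.142, 0.001, -3.023]
contact_force: [-1.3, -0.1, -2.1]
grip_width: 0.0148
```

```bash
python3 -c "
from h import *
goto(*fw(0.002,.042,.079));fr()
"
```

```text
t7.5 at [ 0.6293 -0.0734  0.0815] [-3.142e+00  1.000e-03 -3.023e+00] F [-1.3 -0.1 -2.1] w0.0148 MOVE [-0.07 -0.01  0.1 ] turn 0.0
feeder xyz [0.0003 0.0423 0.0815] yaw 0.0002
```

Not yet in contact; continue to slide until the fence is felt.

Request:
{"api": "apply_moves", "payload": {"series": [[[1,-0.04,0,0.03,0],[1,-0.08,0,0.05,0],[1,-0.12,0,0.05,0],[1,-0.12,0,0.05,0],[1,-0.16,0,0.05,0],[1,-0.16,0,0.05,0],[1,-0.2,0,0.05,0],[1,-0.2,0,0.05,0],[1,-0.2,0,0.05,0],[1,-0.2,0,0.05,0]]]}}

```text
clock: 8.5
tool_pos: [0.6322, -0.0729, 0.0798]
eef_rot: [3.141, -0.003, -3.023]
contact_force: [-4.7, -0.4, 0.6]
grip_width: 0.015
```

```bash
python3 -c "
from h import *
goto(*fw(0.002,.042,.079));fr();grab('wrist','w5')
"
```

```text
t8.5 at [ 0.6322 -0.0729  0.0798] [ 3.141e+00 -3.000e-03 -3.023e+00] F [-4.7 -0.4  0.6] w0.0150 MOVE [ 0.05 -0.02  0.03] turn 0.0
feeder xyz [0.0033 0.0425 0.0798] yaw 0.0003
```

View pics/w5.png

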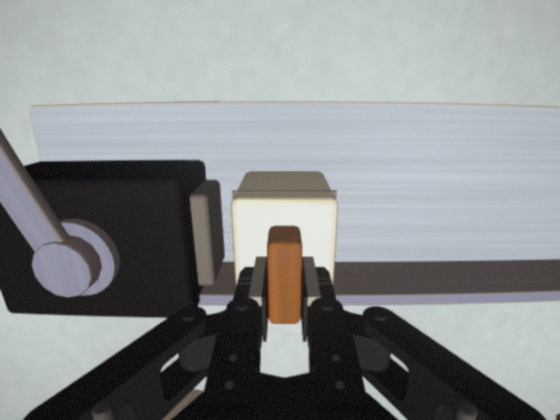

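```bash
cat >> h.py <<'E'
def lev(q,z):
    a=q-.4; return fw(-.13*np.cos(a),-.07+.13*np.sin(a),z,-a)
E
python3 -c "
from h import *
goto(*lev(0,.165))
"
```

```text
t8.6 at [ 0.6322 -0.0729  0.0798] [ 3.141e+00 -3.000e-03 -3.023e+00] F [-4.8 -0.4  0.8] w0.0149 MOVE [ 4.93 -6.52 -3.39] turn -0.4
```

Request:
{"api": "apply_moves", "payload": {"series": [[[0.7,0,0,0,0],[0.5,0,0,0,0],[0.5,0,0,0,0],[0.5,0,0,0,0],[0.5,0,0,-0.5,0],[0.5,0,0,-1.5,0],[0.5,0,0,-2.6,0],[0.5,0,0,-3.4,0],[0.5,0,0,-3.4,0],[0.5,0,0,-3.4,0]]]}}

```text
clock: 9.55
tool_pos: [0.6341, -0.0728, 0.1656]
eef_rot: [-3.141, 0.001, -3.023]
contact_force: [-0.8, -0.3, -0.1]
grip_width: 0.0427
```

```bash
python3 -c "
from h import *
goto(*lev(0,.165));grab('wrist','w6')
"
```

```text
t9.6 at [ 0.6341 -0.0728  0.1656] [-3.141e+00  1.000e-03 -3.023e+00] F [-0.8 -0.3 -0.1] w0.0427 MOVE [ 5.   -6.52  0.02] turn -0.4
```

View pics/w6.png

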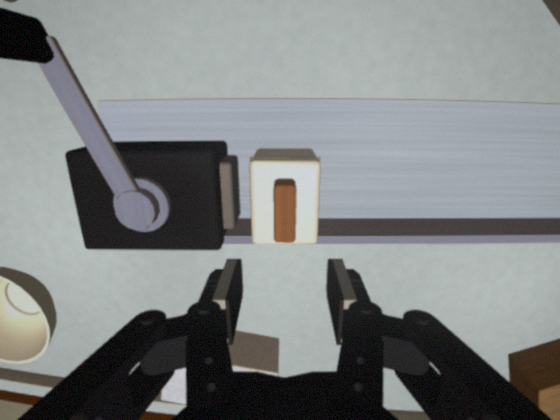

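Request:
{"api": "apply_moves", "payload": {"series": [[[0.5,0.6,-0.8,0,-0.05],[0.5,1.6,-2.1,0,-0.15],[0.5,2.8,-3.7,0,-0.25],[0.5,4,-5.2,0,-0.35],[0.5,4.8,-6.3,0,-0.4],[0.5,5,-6.52,0,-0.4],[0.5,5,-6.52,0,-0.4],[0.5,5,-6.52,0,-0.4],[0.5,5,-6.52,0,-0.4],[0.5,5,-6.52,0,-0.4]]]}}

```text
clock: 10.6
tool_pos: [0.5296, -0.2482, 0.1648]
eef_rot: [3.141, 0.0, -2.622]
contact_force: [0.7, -0.4, 0.1]
grip_width: 0.0428
```

```bash
python3 -c "
from h import *
goto(*lev(0,.095))
im,ct=grab('wrist')
p=lev(0,.136)
from fit_feeder import lever
a=im.copy()
cv2.polylines(a,[np.round(cv2.convexHull(proj(ct,place(lever()[0],*F)).astype(np.float32))).astype(np.int32)],True,(0,255,0),1)
cv2.imwrite('pics/w7.png',a[:,:,::-1])
im,ct=grab('top');a=im.copy()
cv2.imwrite('pics/t7.png',cv2.resize(a[130:300,130:440],None,fx=2.5,fy=2.5)[:,:,::-1])
"
```

```text
t10.6 at [ 0.5296 -0.2482  0.1648] [ 3.141  0.    -2.622] F [ 0.7 -0.4  0.1] w0.0428 MOVE [ 0.04 -0.04  2.79] turn 0.002
```

View pics/w7.png

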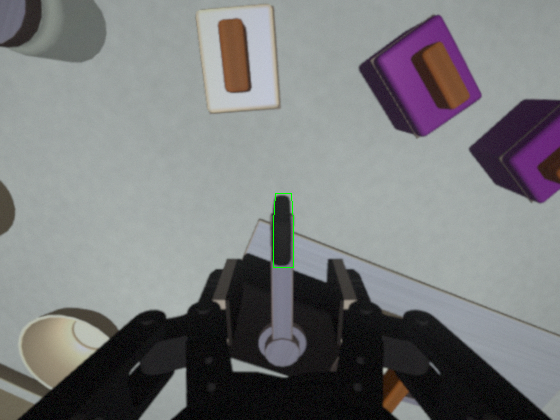

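View pics/t7.png

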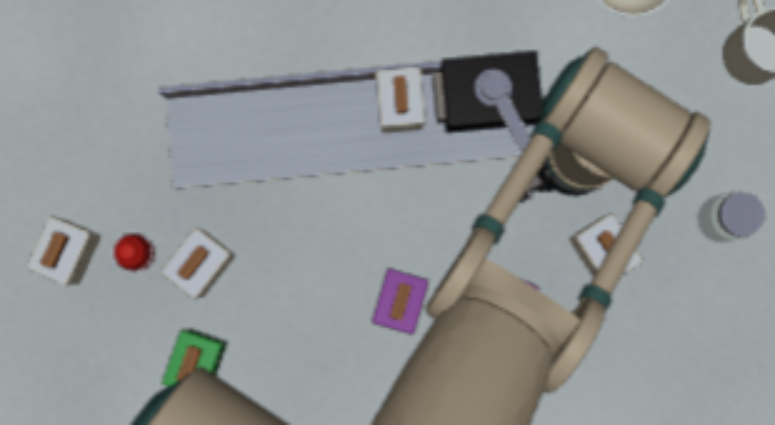

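Request:
{"api": "apply_moves", "payload": {"series": [[[0.5,0,0,0.6,0],[0.5,0,0,1.5,0],[0.5,0,0,2.3,0],[0.5,0,0,2.8,0],[0.5,0,0,2.8,0],[0.85,0,0,2.8,0],[0.85,0,0,2.8,0],[0.9,0,0,2.8,0],[0.95,0,0,2.8,0],[1,0,0,2.8,0]]]}}

```text
clock: 11.7
tool_pos: [0.53, -0.2502, 0.0961]
eef_rot: [-3.139, 0.002, -2.623]
contact_force: [0.3, -1.8, 4.7]
grip_width: 0.0116
```

```bash
python3 -c "
from h import *
for q in (.2,.4,.6,.7,.76,.8,.84): print(q,end=' ');goto(*lev(q,.095))
"
```

```text
0.2 t11.7 at [ 0.53   -0.2502  0.0961] [-3.139e+00  2.000e-03 -2.623e+00] F [ 0.3 -1.8  4.7] w0.0116 MOVE [-0.09  1.08  0.04] turn 0.2
0.4 t11.7 at [ 0.53   -0.2502  0.0961] [-3.139e+00  2.000e-03 -2.623e+00] F [ 0.3 -1.8  4.7] w0.0116 MOVE [-0.4   2.07  0.04] turn 0.4
0.6 t11.7 at [ 0.53   -0.2502  0.0961] [-3.139e+00  2.000e-03 -2.623e+00] F [ 0.3 -1.8  4.7] w0.0116 MOVE [-0.9   2.98  0.04] turn 0.6
0.7 t11.7 at [ 0.53   -0.2502  0.0961] [-3.139e+00  2.000e-03 -2.623e+00] F [ 0.3 -1.8  4.7] w0.0116 MOVE [-1.21  3.39  0.04] turn 0.7
0.76 t11.7 at [ 0.53   -0.2502  0.0961] [-3.139e+00  2.000e-03 -2.623e+00] F [ 0.3 -1.8  4.7] w0.0116 MOVE [-1.42  3.62  0.04] turn 0.76
0.8 t11.7 at [ 0.53   -0.2502  0.0961] [-3.139e+00  2.000e-03 -2.623e+00] F [ 0.3 -1.8  4.7] w0.0116 MOVE [-1.57  3.77  0.04] turn 0.8
0.84 t11.7 at [ 0.53   -0.2502  0.0961] [-3.139e+00  2.000e-03 -2.623e+00] F [ 0.3 -1.8  4.7] w0.0116 MOVE [-1.72  3.91  0.04] turn 0.84
```

Request:
{"api": "apply_moves", "payload": {"series": [[[1,-0.01,0.27,0,0.05],[1,-0.04,0.68,0,0.125],[1,-0.09,1.08,0,0.2],[1,-0.22,1.58,0,0.3],[1,-0.4,2.07,0,0.4],[1,-0.63,2.53,0,0.5],[1,-0.9,2.98,0,0.6],[1,-1.05,3.19,0,0.65],[1,-1.21,3.39,0,0.7],[1,-1.28,3.47,0,0.72]]]}}

```text
clock: 12.7
tool_pos: [0.5156, -0.1603, 0.0961]
eef_rot: [-3.138, 0.005, 2.94]
contact_force: [2.4, -7.4, 2.8]
grip_width: 0.0112
```

```bash
python3 -c "
from h import *
for q in (.76,.8,.82,.84): print(q,end=' ');goto(*lev(q,.095))
fr()"
```

```text
0.76 t12.7 at [ 0.5156 -0.1603  0.0961] [-3.138  0.005  2.94 ] F [ 2.4 -7.4  2.8] w0.0112 MOVE [0.03 0.26 0.04] turn 0.041
0.8 t12.7 at [ 0.5156 -0.1603  0.0961] [-3.138  0.005  2.94 ] F [ 2.4 -7.4  2.8] w0.0112 MOVE [0.02 0.46 0.04] turn 0.081
0.82 t12.7 at [ 0.5156 -0.1603  0.0961] [-3.138  0.005  2.94 ] F [ 2.4 -7.4  2.8] w0.0112 MOVE [0.01 0.57 0.04] turn 0.101
0.84 t12.7 at [ 0.5156 -0.1603  0.0961] [-3.138  0.005  2.94 ] F [ 2.4 -7.4  2.8] w0.0112 MOVE [-0.    0.67  0.04] turn 0.121
feeder xyz [-0.1229 -0.0305  0.0961] yaw -0.3193
```

Request:
{"api": "apply_moves", "payload": {"series": [[[1,0.03,0.1,0,0.02],[1,0.03,0.2,0,0.04],[1,0.02,0.3,0,0.05],[1,0.02,0.4,0,0.07],[1,0.02,0.46,0,0.08],[1,0.02,0.52,0,0.08],[1,0.02,0.57,0,0.08],[1,0.02,0.57,0,0.08],[1,0.02,0.57,0,0.08],[1,0.02,0.57,0,0.08]]]}}

```text
clock: 13.7
tool_pos: [0.5182, -0.1496, 0.0961]
eef_rot: [-3.134, 0.007, 2.861]
contact_force: [2.5, -15.2, 0.6]
grip_width: 0.0115
```

```bash
python3 -c "
from h import *
for q in (.8,.84): print(q,end=' ');goto(*lev(q,.095))
fr()"
```

```text
0.8 t13.7 at [ 0.5182 -0.1496  0.0961] [-3.134  0.007  2.861] F [  2.5 -15.2   0.6] w0.0115 MOVE [0.04 0.02 0.04] turn 0.001
0.84 t13.7 at [ 0.5182 -0.1496  0.0961] [-3.134  0.007  2.861] F [  2.5 -15.2   0.6] w0.0115 MOVE [0.04 0.23 0.04] turn 0.041
feeder xyz [-0.119  -0.0202  0.0961] yaw -0.3989
```

```bash
python3 -c "
from h import *
for q in (.7,.6,.5,.4,.3,.2,.1,.0): print(q,end=' ');goto(*lev(q,.095))
"
```

```text
0.7 t13.7 at [ 0.5182 -0.1496  0.0961] [-3.134  0.007  2.861] F [  2.5 -15.2   0.6] w0.0115 MOVE [ 0.02 -0.5   0.05] turn -0.099
0.6 t13.7 at [ 0.5182 -0.1496  0.0961] [-3.134  0.007  2.861] F [  2.5 -15.2   0.6] w0.0115 MOVE [-0.06 -1.01  0.05] turn -0.199
0.5 t13.7 at [ 0.5182 -0.1496  0.0961] [-3.134  0.007  2.861] F [  2.5 -15.2   0.6] w0.0115 MOVE [-0.19 -1.52  0.06] turn -0.299
0.4 t13.7 at [ 0.5182 -0.1496  0.0961] [-3.134  0.007  2.861] F [  2.5 -15.2   0.6] w0.0115 MOVE [-0.37 -2.01  0.06] turn -0.399
0.3 t13.7 at [ 0.5182 -0.1496  0.0961] [-3.134  0.007  2.861] F [  2.5 -15.2   0.6] w0.0115 MOVE [-0.59 -2.47  0.07] turn -0.499
0.2 t13.7 at [ 0.5182 -0.1496  0.0961] [-3.134  0.007  2.861] F [  2.5 -15.2   0.6] w0.0115 MOVE [-0.86 -2.92  0.07] turn -0.599
0.1 t13.7 at [ 0.5182 -0.1496  0.0961] [-3.134  0.007  2.861] F [  2.5 -15.2   0.6] w0.0115 MOVE [-1.18 -3.33  0.08] turn -0.699
0.0 t13.7 at [ 0.5182 -0.1496  0.0961] [-3.134  0.007  2.861] F [  2.5 -15.2   0.6] w0.0115 MOVE [-1.53 -3.71  0.09] turn -0.799
```

Request:
{"api": "apply_moves", "payload": {"series": [[[1,0,0.06,0,0],[1,0.02,-0.5,0,-0.1],[1,-0.06,-1.03,0,-0.2],[1,-0.19,-1.55,0,-0.3],[1,-0.37,-2.05,0,-0.4],[1,-0.59,-2.52,0,-0.5],[1,-0.86,-2.98,0,-0.6],[1,-1.18,-3.4,0,-0.7],[1,-1.53,-3.79,0,-0.8],[1,-1.53,-3.79,0,-0.8]]]}}

```text
clock: 14.7
tool_pos: [0.5296, -0.2492, 0.0961]
eef_rot: [-3.135, 0.003, -2.625]
contact_force: [4.2, -4.3, 2.7]
grip_width: 0.0113
```

```bash
python3 -c "
from h import *
goto(*lev(0,.165))
"
```

```text
t14.7 at [ 0.5296 -0.2492  0.0961] [-3.135e+00  3.000e-03 -2.625e+00] F [ 4.2 -4.3  2.7] w0.0113 MOVE [ 0.   -0.02 -2.75] turn -0.001
```

Release and rise.

Request:
{"api": "apply_moves", "payload": {"series": [[[0.7,0,0,0,0],[0.5,0,0,0,0],[0.5,0,0,0,0],[0.5,0,0,0,0],[0.5,0,0,-0.5,0],[0.5,0,0,-1.5,0],[0.5,0,0,-2.9,0],[0.5,0,0,-4,0],[0.5,0,0,-4.5,0],[0.5,0,0,-4.5,0]]]}}

```text
clock: 15.7
tool_pos: [0.5276, -0.2463, 0.2099]
eef_rot: [-3.137, 0.002, -2.623]
contact_force: [-0.0, -0.1, -0.3]
grip_width: 0.0426
```

Run:
```python
from scan import *
im,ct=grab('wrist','w8');caddies('wrist',im,ct)
im,ct=grab('top','t8');caddies('top',im,ct)
im,ct=grab('scene','s8')
goto(.452,-.332,.12,.6)
```

```text
wrist [243.  64.] conf 0.92 [ 0.4504 -0.3307  0.5858] err 0.023
wrist [506. 140.] conf 0.87 [ 0.3805 -0.0786 -0.2253] err 0.028
wrist [405. 305.] conf 0.76 [ 0.5894 -0.0433  0.994 ] err 9.366
top [269. 171.] conf 0.89 [ 0.6254 -0.0078  0.1252] err 0.024
top [369. 223.] conf 0.85 [ 0.4562 -0.3254  0.3548] err 0.388
top [210. 234.] conf 0.72 [ 0.4218  0.1727 -0.6128] err 0.037
top [154. 234.] conf 0.63 [ 0.4358  0.3393 -0.3893] err 0.014
top [329. 171.] conf 0.3 [ 0.6277 -0.2011 -0.0746] err 1.529
t15.9 at [ 0.5257 -0.2452  0.2057] [ 3.138e+00 -2.000e-03 -2.623e+00] F [-0.  -0.7 -0.6] w0.0428 MOVE [ 4.27 -1.57  3.43] turn 3.06
```

View pics/w8.png

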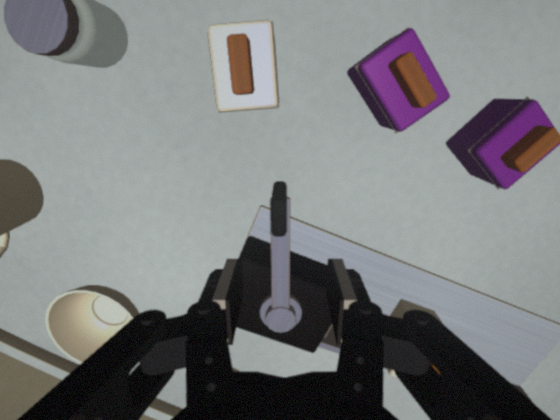

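View pics/s8.png

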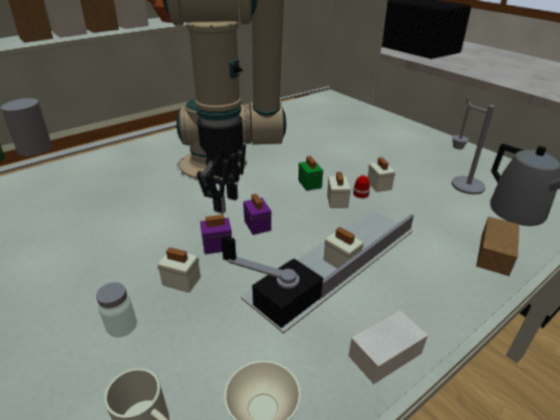

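```bash
python3 -c "
from h import *
goto(.4215,.1715,.16,np.pi-.65)
"
```

```text
t15.9 at [ 0.5257 -0.2452  0.2057] [ 3.138e+00 -2.000e-03 -2.623e+00] F [-0.  -0.7 -0.6] w0.0428 MOVE [-4.64 16.54  1.87] turn 1.168
```

Request:
{"api": "apply_moves", "payload": {"series": [[[0.5,-0.3,1,0,0.08],[0.5,-0.8,2.6,0,0.2],[0.5,-1.3,4.5,0,0.34],[0.5,-1.8,6.4,0,0.48],[0.5,-2.3,8.3,0,0.62],[0.5,-2.8,10.2,0,0.76],[0.5,-3.4,12.1,0.3,0.9],[0.5,-3.9,14,0.8,1.04],[0.5,-4.4,15.6,1.4,1.15],[0.5,-4.64,16.54,1.87,1.168]]]}}

```text
clock: 16.95
tool_pos: [0.4222, 0.1723, 0.16]
eef_rot: [3.141, 0.0, 2.488]
contact_force: [0.7, 0.0, 0.5]
grip_width: 0.0425
```

```bash
python3 -c "
from h import *
goto(.4215,.1715,.12,np.pi-.65)
"
```

```text
t16.9 at [0.4222 0.1723 0.16  ] [3.141 0.    2.488] F [0.7 0.  0.5] w0.0425 MOVE [ 0.   -0.04  1.6 ] turn -0.003
```

Run:
```python
from scan import *
im,ct=grab('wrist','w9');caddies('wrist',im,ct);goto(.4215,.1715,.0705,np.pi-.65)
```

```text
wrist [ 19. 372.] conf 0.93 [ 0.3918 -0.2387 -0.1468] err 0.172
wrist [280. 202.] conf 0.91 [ 0.4206  0.1714 -0.6186] err 0.03
wrist [ 65. 311.] conf 0.69 [ 0.3804 -0.0788 -0.2076] err 0.032
wrist [460.  84.] conf 0.65 [ 0.4312  0.337  -0.3694] err 0.031
wrist [ 12. 410.] conf 0.63 [ 0.4608 -0.353  -0.5581] err 0.244
t17.1 at [0.4183 0.1746 0.1577] [-3.138 -0.007  2.497] F [ 0.2 -0.9 -0.3] w0.0429 MOVE [-0.2  -0.01  3.49] turn 0.006
```

View pics/w9.png

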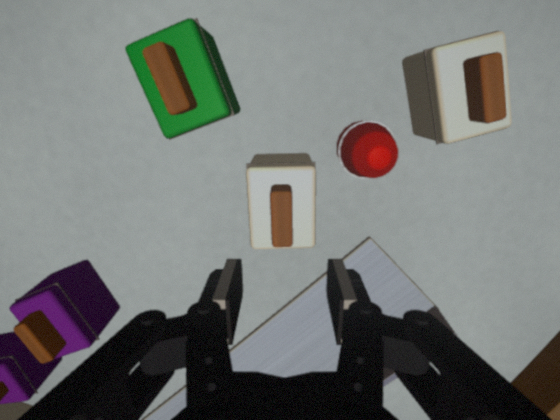

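Request:
{"api": "apply_moves", "payload": {"series": [[[0.5,0,0,0.5,-0.01],[0.5,0,0,1.2,-0.02],[0.5,0,0,1.8,-0.02],[0.5,0,0,2,-0.02],[0.5,0,0,2,-0.02],[0.5,0,0,2,-0.02],[0.5,0,0,2,-0.02],[0.5,0,0,2,-0.02],[0.5,0,0,2,-0.02],[0.5,0,0,2,-0.02]]]}}

```text
clock: 18.05
tool_pos: [0.4227, 0.1709, 0.111]
eef_rot: [3.141, 0.0, 2.512]
contact_force: [-0.8, 0.2, -0.7]
grip_width: 0.0426
```

```bash
python3 -c "
from h import *
goto(.4207,.1713,.071,np.pi-.63)
"
```

```text
t18.1 at [0.4227 0.1709 0.111 ] [3.141 0.    2.512] F [-0.8  0.2 -0.7] w0.0426 MOVE [ 0.07 -0.04  1.6 ] turn 0.0
```

Request:
{"api": "apply_moves", "payload": {"series": [[[0.5,0.07,0,0.5,0],[0.5,0.07,0,1.1,0],[0.5,0.07,0,1.6,0],[0.5,0.07,0,1.6,0],[0.5,0.07,0,1.6,0],[0.85,0.07,0,1.6,0],[0.85,0.07,0,1.6,0],[0.9,0.07,0,1.6,0],[0.95,0.07,0,1.6,0],[1,0.07,0,1.6,0]]]}}

```text
clock: 19.05
tool_pos: [0.4215, 0.1719, 0.0713]
eef_rot: [3.141, 0.001, 2.512]
contact_force: [-1.0, -1.0, 5.3]
grip_width: 0.0149
```

```bash
python3 -c "
from h import *
goto(*fw(-.008,.042,.135))
"
```

```text
t19.1 at [0.4215 0.1719 0.0713] [3.141e+00 1.000e-03 2.512e+00] F [-1.  -1.   5.3] w0.0149 MOVE [-12.26  -3.27  -2.54] turn -0.748
```

Request:
{"api": "apply_moves", "payload": {"series": [[[1,0,0,-0.8,0],[1,0,0,-2,-0.03],[1,-1,-0.3,-3.4,-0.1],[1,-2.5,-0.7,-4.7,-0.2],[1,-4.3,-1.2,-4.8,-0.32],[1,-6.2,-1.7,-4.8,-0.45],[1,-8.1,-2.2,-4.8,-0.58],[1,-10,-2.7,-4.8,-0.7],[1,-11.5,-3.1,-4.8,-0.748],[1,-12.3,-3.3,-4.8,-0.748]]]}}

```text
clock: 20.05
tool_pos: [0.6228, -0.0791, 0.1892]
eef_rot: [-3.141, -0.001, -3.025]
contact_force: [-0.1, 0.8, -2.6]
grip_width: 0.0151
```

```bash
python3 -c "
from h import *
goto(*fw(-.008,.040,.083));fr()
"
```

```text
t20.1 at [ 0.6228 -0.0791  0.1892] [-3.141e+00 -1.000e-03 -3.025e+00] F [-0.1  0.8 -2.6] w0.0151 MOVE [0.04 0.1  4.25] turn -0.001
feeder xyz [-0.0069  0.0375  0.1892] yaw -0.0014
```

Request:
{"api": "apply_moves", "payload": {"series": [[[1,0.04,0.05,0.5,0],[1,0.04,0.08,1.3,0],[1,0.04,0.08,2.3,0],[1,0.04,0.08,3.3,0],[1,0.04,0.08,4,0],[1,0.04,0.08,4.3,0],[1,0.04,0.08,4.33,0],[1,0.04,0.08,4.33,0],[1,0.04,0.08,4.33,0],[1,0.04,0.08,4.33,0]]]}}

```text
clock: 21.05
tool_pos: [0.6205, -0.0741, 0.0835]
eef_rot: [-3.141, 0.002, -3.023]
contact_force: [-0.1, -0.3, -3.0]
grip_width: 0.0152
```

```bash
python3 -c "
from h import *
goto(*fw(.003,.040,.079));fr();grab('wrist','w10')
"
```

```text
t21.1 at [ 0.6205 -0.0741  0.0835] [-3.141e+00  2.000e-03 -3.023e+00] F [-0.1 -0.3 -3. ] w0.0152 MOVE [-0.46 -0.11  0.18] turn 0.0
feeder xyz [-0.0086  0.0427  0.0835] yaw 0.0002
```

View pics/w10.png

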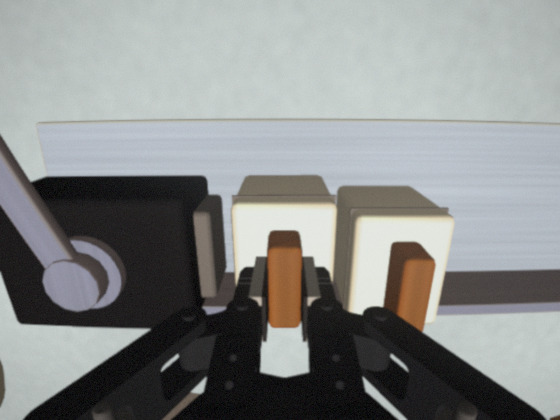

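Request:
{"api": "apply_moves", "payload": {"series": [[[1,-0.08,-0.03,0.1,0],[1,-0.16,-0.06,0.14,0],[1,-0.24,-0.08,0.14,0],[1,-0.32,-0.08,0.14,0],[1,-0.4,-0.08,0.14,0],[1,-0.46,-0.08,0.14,0],[1,-0.5,-0.08,0.14,0],[1,-0.5,-0.08,0.14,0],[1,-0.5,-0.08,0.14,0],[1,-0.5,-0.08,0.14,0]]]}}

```text
clock: 22.1
tool_pos: [0.63, -0.0753, 0.0795]
eef_rot: [-3.141, -0.005, -3.023]
contact_force: [-8.7, -2.8, 7.6]
grip_width: 0.0146
```

```bash
python3 -c "
from h import *
goto(*fw(.003,.040,.079));fr();grab('wrist','w11')
"
```

```text
t22.1 at [ 0.63   -0.0753  0.0795] [-3.141 -0.005 -3.023] F [-8.7 -2.8  7.6] w0.0146 MOVE [-0.09 -0.01  0.02] turn 0.001
feeder xyz [0.0008 0.0403 0.0795] yaw 0.0006
```

View pics/w11.png

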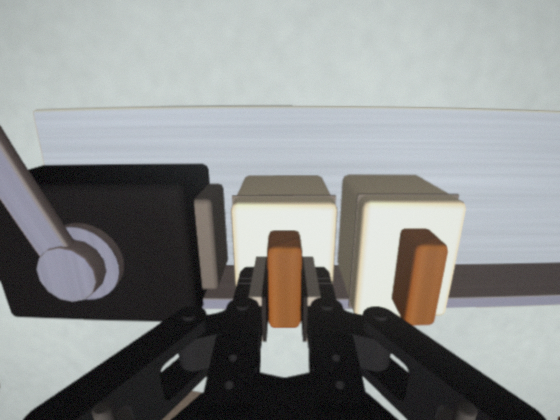

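Request:
{"api": "apply_moves", "payload": {"series": [[[0.7,0,0,0,0],[0.5,0,0,0,0],[0.5,0,0,0,0],[0.5,0,0,0,0],[0.5,0,0,-0.5,0],[0.5,0,0,-1.5,0],[0.5,0,0,-2.6,0],[0.5,0,0,-3.4,0],[0.5,0,0,-3.4,0],[0.5,0,0,-3.4,0]]]}}

```text
clock: 23.15
tool_pos: [0.6327, -0.0745, 0.1646]
eef_rot: [-3.141, 0.001, -3.023]
contact_force: [-0.3, 0.7, 0.1]
grip_width: 0.043
```

```bash
python3 -c "
from h import *
goto(*lev(0,.165));grab('wrist','w12')
"
```

```text
t23.1 at [ 0.6327 -0.0745  0.1646] [-3.141e+00  1.000e-03 -3.023e+00] F [-0.3  0.7  0.1] w0.0430 MOVE [ 4.93 -6.46 -0.02] turn -0.4
```

View pics/w12.png

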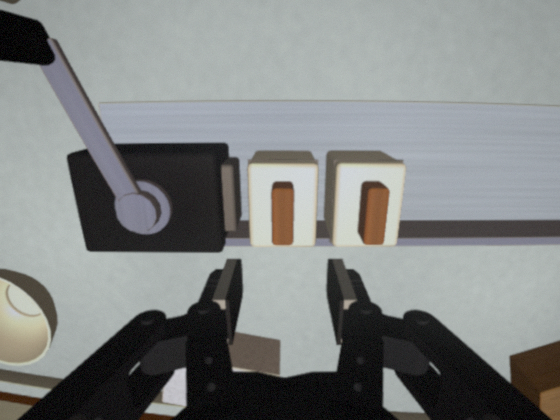

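Both caddies are square, second one in the bay at (284,198). On to the lever.

Request:
{"api": "apply_moves", "payload": {"series": [[[0.5,0.6,-0.8,0,-0.05],[0.5,1.6,-2.1,0,-0.15],[0.5,2.8,-3.7,0,-0.25],[0.5,4,-5.2,0,-0.35],[0.5,4.8,-6.2,0,-0.4],[0.5,4.93,-6.46,0,-0.4],[0.5,4.93,-6.46,0,-0.4],[0.5,4.93,-6.46,0,-0.4],[0.5,4.93,-6.46,0,-0.4],[0.5,4.93,-6.46,0,-0.4]]]}}

```text
clock: 24.2
tool_pos: [0.5298, -0.2482, 0.1638]
eef_rot: [3.141, 0.0, -2.622]
contact_force: [-0.5, -0.6, -0.2]
grip_width: 0.0427
```

```bash
python3 -c "
from h import *
goto(*lev(0,.095))"
```

```text
t24.2 at [ 0.5298 -0.2482  0.1638] [ 3.141  0.    -2.622] F [-0.5 -0.6 -0.2] w0.0427 MOVE [ 0.04 -0.03  2.75] turn 0.002
```

Request:
{"api": "apply_moves", "payload": {"series": [[[0.5,0,0,0.6,0],[0.5,0,0,1.5,0],[0.5,0,0,2.3,0],[0.5,0,0,2.75,0],[0.5,0,0,2.75,0],[0.85,0,0,2.75,0],[0.85,0,0,2.75,0],[0.9,0,0,2.75,0],[0.95,0,0,2.75,0],[1,0,0,2.75,0]]]}}

```text
clock: 25.2
tool_pos: [0.5302, -0.2501, 0.0963]
eef_rot: [-3.139, 0.002, -2.623]
contact_force: [1.5, -1.0, 4.7]
grip_width: 0.0115
```

Request:
{"api": "apply_moves", "payload": {"series": [[[1,-0.01,0.27,0,0.05],[1,-0.04,0.68,0,0.125],[1,-0.09,1.08,0,0.2],[1,-0.22,1.58,0,0.3],[1,-0.4,2.07,0,0.4],[1,-0.63,2.53,0,0.5],[1,-0.9,2.98,0,0.6],[1,-1.05,3.19,0,0.65],[1,-1.21,3.39,0,0.7],[1,-1.28,3.47,0,0.72]]]}}

```text
clock: 26.2
tool_pos: [0.5157, -0.1605, 0.0964]
eef_rot: [-3.137, 0.005, 2.941]
contact_force: [1.9, -7.2, 2.4]
grip_width: 0.0116
```

```bash
python3 -c "
from h import *
for q in (.8,.84): print(q,end=' ');goto(*lev(q,.095))
"
```

```text
0.8 t26.2 at [ 0.5157 -0.1605  0.0964] [-3.137  0.005  2.941] F [ 1.9 -7.2  2.4] w0.0116 MOVE [0.03 0.47 0.05] turn 0.081
0.84 t26.2 at [ 0.5157 -0.1605  0.0964] [-3.137  0.005  2.941] F [ 1.9 -7.2  2.4] w0.0116 MOVE [0.01 0.68 0.05] turn 0.121
```

Request:
{"api": "apply_moves", "payload": {"series": [[[1,0.03,0.1,0,0.02],[1,0.03,0.2,0,0.04],[1,0.02,0.3,0,0.05],[1,0.02,0.4,0,0.07],[1,0.02,0.46,0,0.08],[1,0.02,0.52,0,0.08],[1,0.02,0.58,0,0.08],[1,0.02,0.6,0,0.08],[1,0.02,0.6,0,0.08],[1,0.02,0.6,0,0.08]]]}}

```text
clock: 27.2
tool_pos: [0.5184, -0.1496, 0.0964]
eef_rot: [-3.133, 0.007, 2.861]
contact_force: [2.0, -17.2, -0.4]
grip_width: 0.0115
```

```bash
python3 -c "
from h import *
for q in (.8,0): print(q,end=' ');goto(*lev(q,.095))
"
```

```text
0.8 t27.2 at [ 0.5184 -0.1496  0.0964] [-3.133  0.007  2.861] F [  2.  -17.2  -0.4] w0.0115 MOVE [0.05 0.02 0.06] turn 0.001
0 t27.2 at [ 0.5184 -0.1496  0.0964] [-3.133  0.007  2.861] F [  2.  -17.2  -0.4] w0.0115 MOVE [-1.52 -3.72  0.1 ] turn -0.799
```

Request:
{"api": "apply_moves", "payload": {"series": [[[1,0,0.04,0,0],[1,0.02,-0.5,0,-0.1],[1,-0.06,-1.03,0,-0.2],[1,-0.19,-1.56,0,-0.3],[1,-0.37,-2.06,0,-0.4],[1,-0.59,-2.53,0,-0.5],[1,-0.86,-2.99,0,-0.6],[1,-1.18,-3.42,0,-0.7],[1,-1.53,-3.82,0,-0.8],[1,-1.53,-3.82,0,-0.8]]]}}

```text
clock: 28.2
tool_pos: [0.5297, -0.2492, 0.0964]
eef_rot: [-3.135, 0.004, -2.625]
contact_force: [3.7, -3.9, 1.7]
grip_width: 0.0117
```

Request:
{"api": "apply_moves", "payload": {"series": [[[0.7,0,0,0,0],[0.5,0,0,0,0],[0.5,0,0,0,0],[0.5,0,0,-0.4,0],[0.5,0,0,-1.3,0],[0.5,0,0,-2.6,0],[0.5,0,0,-3.8,0],[0.5,0,0,-4.5,0],[0.5,0,0,-4.5,0],[0.5,0,0,-4.5,0]]]}}

```text
clock: 29.2
tool_pos: [0.5263, -0.2454, 0.2078]
eef_rot: [3.142, 0.0, -2.623]
contact_force: [-0.5, 0.4, -0.1]
grip_width: 0.0427
```

Run:
```python
from scan import *
im,ct=grab('wrist','w13')
im,ct=grab('top','t13');caddies('top',im,ct)
goto(.4325,.3375,.16,np.pi-.365)
```

```text
top [250. 174.] conf 0.91 [0.6184 0.0472 0.1255] err 0.038
top [155. 231.] conf 0.82 [ 0.4347  0.3378 -0.3711] err 0.014
top [368. 224.] conf 0.58 [ 0.4563 -0.3254  0.3544] err 0.437
t29.4 at [ 0.5258 -0.2452  0.2062] [ 3.139e+00 -1.000e-03 -2.623e+00] F [-0.1  0.7 -1. ] w0.0423 MOVE [-8.31 22.09  1.9 ] turn 0.883
```

View pics/t13.png

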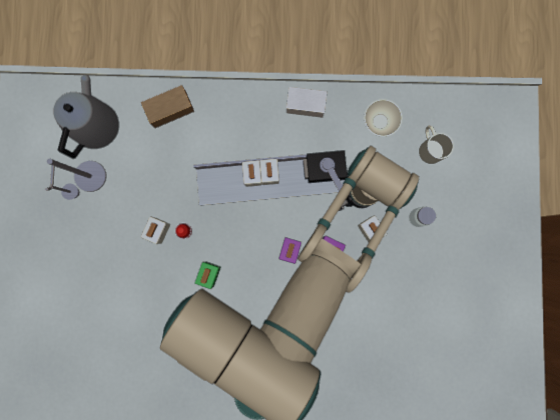

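View pics/w13.png

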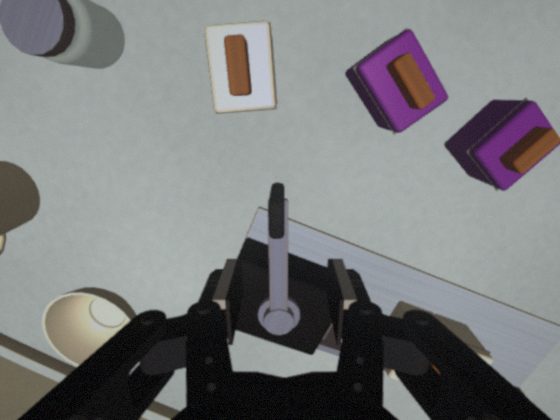

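Request:
{"api": "apply_moves", "payload": {"series": [[[0.5,-0.3,0.8,0,0.03],[0.5,-0.8,2.2,0,0.08],[0.5,-1.4,3.9,0,0.15],[0.5,-2.1,5.7,0,0.22],[0.5,-2.8,7.5,0,0.3],[0.5,-3.5,9.3,0,0.38],[0.5,-4.2,11.1,0,0.46],[0.5,-4.9,12.9,0,0.54],[0.5,-5.6,14.7,0,0.62],[0.5,-6.2,16.5,0,0.7]]]}}

```text
clock: 30.35
tool_pos: [0.456, 0.1911, 0.2067]
eef_rot: [-3.141, -0.002, 2.956]
contact_force: [0.9, 0.5, -1.0]
grip_width: 0.0427
```

Run:
```python
from h import *
goto(.4325,.3375,.14,np.pi-.365)
```

```text
t30.4 at [0.456  0.1911 0.2067] [-3.141e+00 -2.000e-03  2.956e+00] F [ 0.9  0.5 -1. ] w0.0427 MOVE [2.   5.59 2.67] turn 0.18
```

Request:
{"api": "apply_moves", "payload": {"series": [[[0.5,0.6,1.6,0.3,0.05],[0.5,1.2,3.2,0.9,0.1],[0.5,1.7,4.7,1.7,0.15],[0.5,2,5.4,2.4,0.18],[0.5,2,5.55,2.67,0.18],[0.5,2,5.55,2.67,0.18],[0.5,2,5.55,2.67,0.18],[0.5,2,5.55,2.67,0.18],[0.5,2,5.55,2.67,0.18],[0.5,2,5.55,2.67,0.18]]]}}

```text
clock: 31.35
tool_pos: [0.4335, 0.3343, 0.1418]
eef_rot: [3.141, 0.001, 2.779]
contact_force: [0.4, 0.3, -0.5]
grip_width: 0.0427
```

Run:
```python
from scan import *
im,ct=grab('wrist','w14');caddies('wrist',im,ct);goto(.4325,.3375,.071,np.pi-.365)
```

```text
wrist [288. 202.] conf 0.67 [ 0.4319  0.3376 -0.3809] err 0.021
t31.4 at [0.4332 0.3345 0.1415] [3.141e+00 1.000e-03 2.779e+00] F [ 0.1 -0.4  0.3] w0.0426 MOVE [0.07 0.1  2.82] turn 0.002
```

View pics/w14.png

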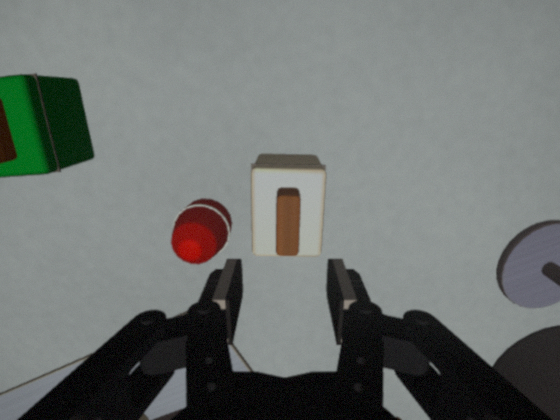

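Request:
{"api": "apply_moves", "payload": {"series": [[[0.5,0.05,0.1,0.6,0.01],[0.5,0.07,0.12,1.5,0.01],[0.5,0.07,0.12,2.4,0.01],[0.5,0.07,0.12,2.82,0.01],[0.5,0.07,0.12,2.82,0.01],[0.85,0.07,0.12,2.82,0.01],[0.85,0.07,0.12,2.82,0.01],[0.9,0.07,0.12,2.82,0.01],[0.95,0.07,0.12,2.82,0.01],[1,0.07,0.12,2.82,0.01]]]}}

```text
clock: 32.45
tool_pos: [0.433, 0.3385, 0.0715]
eef_rot: [3.14, 0.001, 2.77]
contact_force: [-0.3, -0.3, 3.2]
grip_width: 0.0147
```

```bash
python3 -c "
from h import *
goto(*fw(-.008,.040,.19))
"
```

```text
t32.5 at [0.433  0.3385 0.0715] [3.14e+00 1.00e-03 2.77e+00] F [-0.3 -0.3  3.2] w0.0147 MOVE [-13.06 -12.73  -4.74] turn -0.49
```

Request:
{"api": "apply_moves", "payload": {"series": [[[1,0,0,-0.8,0],[1,0,0,-2,0],[1,-0.4,-0.4,-3.4,-0.02],[1,-1.3,-1.2,-4.5,-0.07],[1,-2.4,-2.3,-4.8,-0.13],[1,-3.6,-3.5,-4.8,-0.19],[1,-4.8,-4.7,-4.8,-0.25],[1,-6,-5.9,-4.8,-0.31],[1,-7.2,-7.1,-4.8,-0.37],[1,-8.4,-8.3,-4.8,-0.43]]]}}

```text
clock: 33.45
tool_pos: [0.5525, 0.0671, 0.1901]
eef_rot: [3.141, -0.001, -3.081]
contact_force: [0.8, 0.5, -2.2]
grip_width: 0.0152
```

```bash
python3 -c "
from h import *
goto(*fw(-.008,.040,.19))
"
```

```text
t33.5 at [0.5525 0.0671 0.1901] [ 3.141e+00 -1.000e-03 -3.081e+00] F [ 0.8  0.5 -2.2] w0.0152 MOVE [-2.4  -5.91 -0.  ] turn -0.057
```

Request:
{"api": "apply_moves", "payload": {"series": [[[1,-0.45,-1.1,0,-0.05],[1,-0.9,-2.3,0,-0.057],[1,-1.4,-3.5,0,-0.057],[1,-1.9,-4.7,0,-0.057],[1,-2.3,-5.6,0,-0.057],[1,-2.4,-5.9,0.3,-0.057],[1,-2.4,-5.9,1,-0.057],[1,-2.4,-5.9,1.5,-0.057],[1,-2.4,-5.9,1.5,-0.057],[1,-2.4,-5.9,1.5,-0.057]]]}}

```text
clock: 34.45
tool_pos: [0.6205, -0.0743, 0.1525]
eef_rot: [3.141, -0.001, -3.026]
contact_force: [-0.4, -0.5, -1.2]
grip_width: 0.0147
```

```bash
python3 -c "
from h import *
goto(*fw(-.008,.040,.081));fr()
"
```

```text
t34.5 at [ 0.6205 -0.0743  0.1525] [ 3.141e+00 -1.000e-03 -3.026e+00] F [-0.4 -0.5 -1.2] w0.0147 MOVE [-0.02 -0.1   2.86] turn -0.002
feeder xyz [-0.0085  0.0425  0.1525] yaw -0.0019
```

Request:
{"api": "apply_moves", "payload": {"series": [[[1,0,-0.05,0.7,-0.002],[1,0,-0.08,1.7,-0.002],[1,0,-0.08,2.6,-0.002],[1,0,-0.08,2.86,-0.002],[1,0,-0.08,2.86,-0.002],[1,-0.12,-0.08,2.88,-0.002],[1,-0.24,-0.08,2.9,-0.002],[1,-0.36,-0.08,2.9,-0.002],[1,-0.44,-0.08,2.9,-0.002],[1,-0.44,-0.08,2.9,-0.002]]]}}

```text
clock: 35.45
tool_pos: [0.6308, -0.076, 0.0805]
eef_rot: [3.141, -0.003, -3.024]
contact_force: [-4.4, -0.4, 1.0]
grip_width: 0.0147
```

```bash
python3 -c "
from h import *
goto(*fw(.003,.040,.079));fr();grab('wrist','w15')
"
```

```text
t35.5 at [ 0.6308 -0.076   0.0805] [ 3.141e+00 -3.000e-03 -3.024e+00] F [-4.4 -0.4  1. ] w0.0147 MOVE [-0.06  0.02  0.06] turn -0.0
feeder xyz [0.0015 0.0396 0.0805] yaw -0.0003
```

View pics/w15.png

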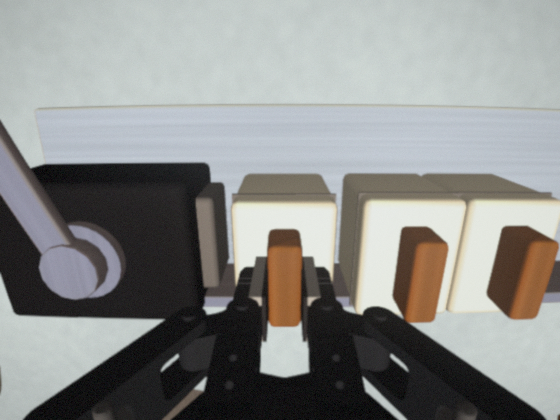

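Request:
{"api": "apply_moves", "payload": {"series": [[[1,-0.06,0,0.04,0],[1,-0.06,0,0.05,0],[0.7,-0.06,0,0.05,0],[0.5,-0.06,0,0.05,0],[0.5,-0.06,0,0.05,0],[0.5,-0.06,0,-0.6,0],[0.5,-0.06,0,-1.8,0],[0.5,-0.06,0,-3,0],[0.5,-0.06,0,-3.4,0],[0.5,-0.06,0,-3.4,0]]]}}

```text
clock: 36.5
tool_pos: [0.6352, -0.0758, 0.1672]
eef_rot: [-3.14, 0.004, -3.024]
contact_force: [0.2, 0.6, 0.1]
grip_width: 0.0426
```

```bash
python3 -c "
from h import *
goto(*lev(0,.165));grab('wrist','w16')
"
```

```text
t36.5 at [ 0.6352 -0.0758  0.1672] [-3.14   0.004 -3.024] F [0.2 0.6 0.1] w0.0426 MOVE [ 5.02 -6.4   0.08] turn -0.401
```

View pics/w16.png

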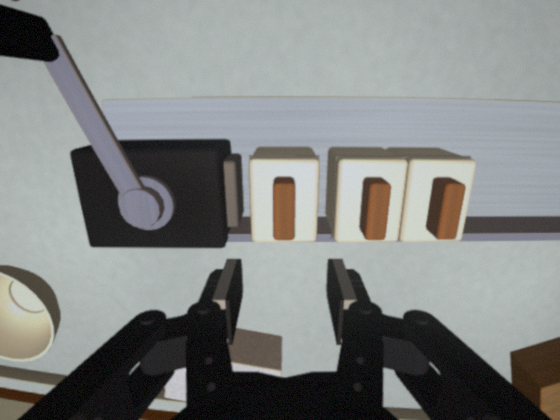

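Third caddy square in the bay (284,197). Lever again.

Request:
{"api": "apply_moves", "payload": {"series": [[[0.5,0.6,-0.8,0,-0.05],[0.5,1.6,-2.1,0,-0.15],[0.5,2.8,-3.7,0,-0.25],[0.5,4,-5.2,0,-0.35],[0.5,4.8,-6.2,0,-0.4],[0.5,5,-6.42,0,-0.4],[0.5,5,-6.42,0,-0.4],[0.5,5,-6.42,0,-0.4],[0.5,5,-6.42,0,-0.4],[0.5,5,-6.42,0,-0.4]]]}}

```text
clock: 37.55
tool_pos: [0.529, -0.2485, 0.1652]
eef_rot: [3.141, 0.0, -2.623]
contact_force: [0.3, 0.5, 0.5]
grip_width: 0.0427
```

```bash
python3 -c "
from h import *
goto(*lev(0,.095))"
```

```text
t37.5 at [ 0.529  -0.2485  0.1652] [ 3.141  0.    -2.623] F [0.3 0.5 0.5] w0.0427 MOVE [ 0.01 -0.04  2.81] turn 0.001
```

Request:
{"api": "apply_moves", "payload": {"series": [[[0.5,0,0,0.6,0],[0.5,0,-0.03,1.5,0],[0.5,0,-0.03,2.3,0],[0.5,0,-0.03,2.8,0],[0.5,0,-0.03,2.8,0],[0.85,0,-0.03,2.8,0],[0.85,0,-0.03,2.8,0],[0.9,0,-0.03,2.8,0],[0.95,0,-0.03,2.8,0],[1,0,-0.03,2.8,0]]]}}

```text
clock: 38.55
tool_pos: [0.5295, -0.2506, 0.0966]
eef_rot: [-3.14, 0.002, -2.624]
contact_force: [0.3, 1.8, 5.5]
grip_width: 0.0115
```

Request:
{"api": "apply_moves", "payload": {"series": [[[1,-0.01,0.27,0,0.05],[1,-0.04,0.68,0,0.125],[1,-0.09,1.08,0,0.2],[1,-0.22,1.58,0,0.3],[1,-0.4,2.07,0,0.4],[1,-0.63,2.53,0,0.5],[1,-0.9,2.98,0,0.6],[1,-1.05,3.19,0,0.65],[1,-1.21,3.39,0,0.7],[1,-1.28,3.47,0,0.72]]]}}

```text
clock: 39.55
tool_pos: [0.5148, -0.1611, 0.0966]
eef_rot: [-3.137, 0.003, 2.94]
contact_force: [-0.8, -4.9, 4.7]
grip_width: 0.0118
```

```bash
python3 -c "
from h import *
for q in (.8,.84): print(q,end=' ');goto(*lev(q,.095))
"
```

```text
0.8 t39.5 at [ 0.5148 -0.1611  0.0966] [-3.137e+00  3.000e-03  2.940e+00] F [-0.8 -4.9  4.7] w0.0118 MOVE [-0.    0.5   0.06] turn 0.081
0.84 t39.5 at [ 0.5148 -0.1611  0.0966] [-3.137e+00  3.000e-03  2.940e+00] F [-0.8 -4.9  4.7] w0.0118 MOVE [-0.03  0.71  0.06] turn 0.121
```

Request:
{"api": "apply_moves", "payload": {"series": [[[1,0,0.1,0,0.02],[1,0,0.2,0,0.04],[1,0,0.3,0,0.05],[1,0,0.4,0,0.07],[1,0,0.48,0,0.08],[1,0,0.54,0,0.08],[1,0,0.6,0,0.08],[1,0,0.65,0,0.08],[1,0,0.65,0,0.08],[1,0,0.65,0,0.08]]]}}

```text
clock: 40.55
tool_pos: [0.5176, -0.1493, 0.0966]
eef_rot: [-3.132, 0.005, 2.86]
contact_force: [-2.5, -16.8, 2.6]
grip_width: 0.0114
```

```bash
python3 -c "
from h import *
for q in (.8,0): print(q,end=' ');goto(*lev(q,.095))
"
```

```text
0.8 t40.5 at [ 0.5176 -0.1493  0.0966] [-3.132  0.005  2.86 ] F [ -2.5 -16.8   2.6] w0.0114 MOVE [0.02 0.01 0.06] turn 0.0
0 t40.5 at [ 0.5176 -0.1493  0.0966] [-3.132  0.005  2.86 ] F [ -2.5 -16.8   2.6] w0.0114 MOVE [-1.56 -3.72  0.11] turn -0.8
```

At the stop. Return home.

Request:
{"api": "apply_moves", "payload": {"series": [[[1,0,0.04,0,0],[1,0.02,-0.5,0,-0.1],[1,-0.06,-1.03,0,-0.2],[1,-0.19,-1.56,0,-0.3],[1,-0.37,-2.06,0,-0.4],[1,-0.59,-2.53,0,-0.5],[1,-0.86,-2.99,0,-0.6],[1,-1.18,-3.42,0,-0.7],[1,-1.54,-3.82,0,-0.8],[1,-1.54,-3.82,0,-0.8]]]}}

```text
clock: 41.55
tool_pos: [0.5291, -0.2497, 0.0966]
eef_rot: [-3.136, 0.001, -2.625]
contact_force: [0.8, -6.1, 4.5]
grip_width: 0.0113
```

Request:
{"api": "apply_moves", "payload": {"series": [[[0.7,0,0,0,0],[0.5,0,0,0,0],[0.5,0,0,0,0],[0.5,0,0,-0.4,0],[0.5,0,0,-1.3,0],[0.5,0,0,-2.6,0],[0.5,0,0,-3.8,0],[0.5,0,0,-4.5,0],[0.5,0,0,-4.5,0],[0.5,0,0,-4.5,0]]]}}

```text
clock: 42.55
tool_pos: [0.527, -0.2452, 0.208]
eef_rot: [3.141, 0.0, -2.624]
contact_force: [-0.1, 0.1, -0.4]
grip_width: 0.0428
```

Run:
```python
from scan import *
im,ct=grab('wrist','w17');caddies('wrist',im,ct)
im,ct=grab('top','t17')
goto(.4512,-.331,.20,.59);print(observe()['joint_positions'].round(2))
```

```text
wrist [402. 308.] conf 0.94 [ 0.5819 -0.0556  1.1365] err 11.278
wrist [467. 334.] conf 0.89 [0.6074 0.0661 1.1398] err 4.5
wrist [243.  63.] conf 0.85 [ 0.4503 -0.3307  0.5836] err 0.006
wrist [502. 353.] conf 0.74 [0.5979 0.1192 1.2102] err 1.736
wrist [504. 137.] conf 0.7 [ 0.3802 -0.0785 -0.2442] err 0.037
wrist [320. 291.] conf 0.64 [ 0.6306 -0.1858 -0.3085] err 0.744
t42.7 at [ 0.5264 -0.245   0.2064] [ 3.139e+00 -1.000e-03 -2.624e+00] F [ 0.6 -0.2 -0.6] w0.0426 MOVE [ 4.31 -1.5   0.26] turn 3.069
[-0.56  0.3   1.53  0.    1.31 -2.64]
```

View pics/t17.png

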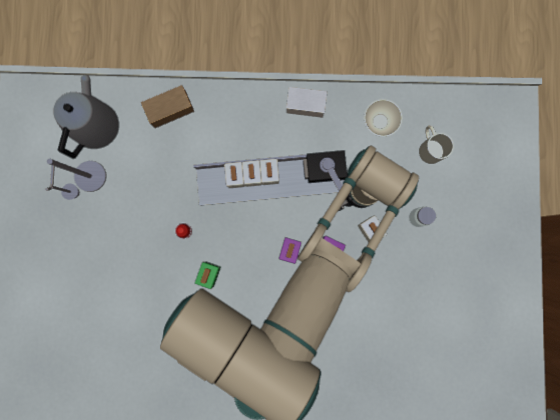

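View pics/w17.png

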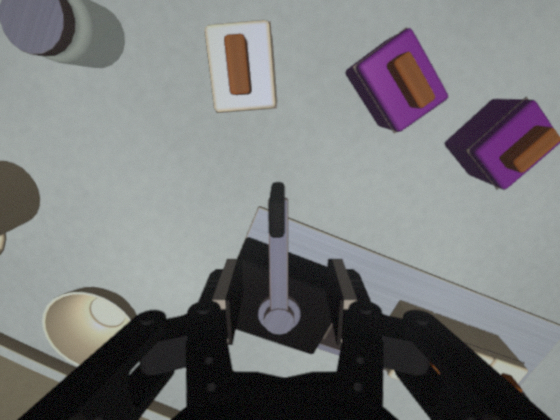

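Request:
{"api": "apply_moves", "payload": {"series": [[[0.5,0.2,0,-0.3,0.1],[0.5,0.6,-0.2,-0.6,0.24],[0.5,1,-0.4,-0.6,0.38],[0.5,1.5,-0.5,-0.6,0.52],[0.5,2,-0.7,-0.6,0.66],[0.5,2.5,-0.9,-0.6,0.8],[0.5,3,-1.1,-0.6,0.94],[0.5,3.5,-1.2,-0.6,1.08],[0.5,4,-1.4,-0.6,1.22],[0.5,4.3,-1.5,-0.6,1.36]]]}}

```text
clock: 43.7
tool_pos: [0.4512, -0.3317, 0.2215]
eef_rot: [-3.141, -0.003, 2.292]
contact_force: [0.2, 0.6, -0.6]
grip_width: 0.0426
```

Request:
{"api": "apply_moves", "payload": {"series": [[[0.5,0,0,0,0.14],[0.5,0,0,0,0.28],[0.5,0,0,0,0.42],[0.5,0,0,0,0.56],[0.5,0,0,0,0.7],[0.5,0,0,0,0.84],[0.5,0,0,0,0.98],[0.5,0,0,0,1.12],[0.5,0,0,0,1.26],[0.5,0,0,0,1.4]]]}}

```text
clock: 44.7
tool_pos: [0.4518, -0.3309, 0.2215]
eef_rot: [-3.139, -0.0, 0.893]
contact_force: [0.2, 0.2, 0.2]
grip_width: 0.0426
```

Run:
```python
from h import *
goto(.4512,-.331,.14,.585)
```

```text
t44.7 at [ 0.4518 -0.3309  0.2215] [-3.139 -0.     0.893] F [0.2 0.2 0.2] w0.0426 MOVE [-0.02 -0.01  3.26] turn 0.308
```

Request:
{"api": "apply_moves", "payload": {"series": [[[0.5,0,0,0,0.1],[0.5,0,0,0.3,0.2],[0.5,0,0,0.9,0.3],[0.5,0,0,1.8,0.308],[0.5,0,0,2.7,0.308],[0.5,0,0,3.2,0.308],[0.5,0,0,3.2,0.308],[0.5,0,0,3.2,0.308],[0.5,0,0,3.2,0.308],[0.5,0,0,3.2,0.308]]]}}

```text
clock: 45.7
tool_pos: [0.4529, -0.3319, 0.144]
eef_rot: [3.139, -0.001, 0.591]
contact_force: [0.3, 0.5, -0.4]
grip_width: 0.0426
```

Run:
```python
from scan import *
im,ct=grab('wrist','w18');caddies('wrist',im,ct);goto(.4512,-.331,.071,.585)
```

```text
wrist [284. 210.] conf 0.71 [ 0.4506 -0.3318  0.5914] err 0.025
wrist [ 14. 105.] conf 0.58 [ 0.3783 -0.0764 -0.2679] err 0.004
t45.8 at [ 0.4527 -0.3317  0.1438] [ 3.14  -0.     0.591] F [0.1 0.4 0.3] w0.0426 MOVE [-0.03 -0.06  2.91] turn 0.006
```

View pics/w18.png

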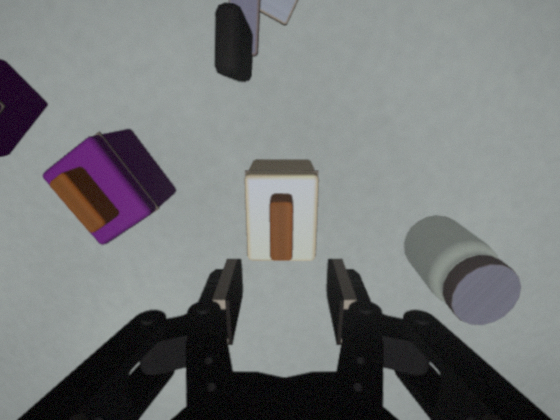

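Request:
{"api": "apply_moves", "payload": {"series": [[[0.5,-0.05,0,0.6,0],[0.5,-0.05,-0.02,1.5,0],[0.5,-0.05,-0.02,2.4,0],[0.5,-0.05,-0.02,2.9,0],[0.5,-0.05,-0.02,2.9,0],[0.85,-0.05,-0.02,2.9,0],[0.85,-0.05,-0.02,2.9,0],[0.9,-0.05,-0.02,2.9,0],[0.95,-0.05,-0.02,2.9,0],[1,-0.05,-0.02,2.9,0]]]}}

```text
clock: 46.8
tool_pos: [0.4516, -0.3321, 0.0714]
eef_rot: [3.14, -0.001, 0.591]
contact_force: [-0.6, 0.8, 5.0]
grip_width: 0.0152
```

```bash
cat >> h.py <<'E'
def flip(p): return (*p[:3],p[3]-np.pi)
E
python3 -c "
from h import *
goto(.451,-.331,.23,.59)
goto(*flip(fw(-.008,.040,.24)))
"
```

```text
t46.8 at [ 0.4516 -0.3321  0.0714] [ 3.14e+00 -1.00e-03  5.91e-01] F [-0.6  0.8  5. ] w0.0152 MOVE [ 0.01 -0.04 -6.34] turn 0.001
t46.8 at [ 0.4516 -0.3321  0.0714] [ 3.14e+00 -1.00e-03  5.91e-01] F [-0.6  0.8  5. ] w0.0152 MOVE [11.33 -4.69 -6.75] turn 0.473
```

Request:
{"api": "apply_moves", "payload": {"series": [[[1,0,0,-0.8,0],[1,0,0,-2.2,0],[1,0,0,-3.9,0],[1,0,0,-5.5,0],[1,0.3,-0.1,-6.7,0.02],[1,1,-0.4,-6.9,0.08],[1,2.1,-0.9,-6.9,0.15],[1,3.4,-1.4,-6.9,0.22],[1,4.8,-2,-6.9,0.29],[1,6.2,-2.6,-6.9,0.36]]]}}

```text
clock: 47.8
tool_pos: [0.5437, -0.1901, 0.2425]
eef_rot: [-3.141, 0.001, 0.227]
contact_force: [0.3, -0.8, -1.4]
grip_width: 0.0148
```

```bash
python3 -c "
from h import *
goto(*flip(fw(-.008,.040,.15)))
"
```

```text
t47.8 at [ 0.5437 -0.1901  0.2425] [-3.141e+00  1.000e-03  2.270e-01] F [ 0.3 -0.8 -1.4] w0.0148 MOVE [ 4.05 -3.72  3.7 ] turn 0.109
```

Request:
{"api": "apply_moves", "payload": {"series": [[[1,1,-1,0,0.06],[1,2,-1.9,0,0.109],[1,3,-2.8,0,0.109],[1,3.8,-3.5,0,0.109],[1,4.05,-3.72,0.5,0.109],[1,4.05,-3.72,1.6,0.109],[1,4.05,-3.72,2.8,0.109],[1,4.05,-3.72,3.7,0.109],[1,4.05,-3.72,3.7,0.109],[1,4.05,-3.72,3.7,0.109]]]}}

```text
clock: 48.8
tool_pos: [0.6202, -0.0782, 0.1499]
eef_rot: [-3.141, 0.002, 0.121]
contact_force: [-0.0, -0.4, -1.3]
grip_width: 0.0152
```

```bash
python3 -c "
from h import *
goto(*flip(fw(-.008,.040,.081)));fr();grab('wrist','w19')
"
```

```text
t48.8 at [ 0.6202 -0.0782  0.1499] [-3.141e+00  2.000e-03  1.210e-01] F [-0.  -0.4 -1.3] w0.0152 MOVE [ 0.06 -0.05  2.76] turn 0.003
feeder xyz [-0.0093  0.0387  0.1499] yaw 0.0033
```

View pics/w19.png

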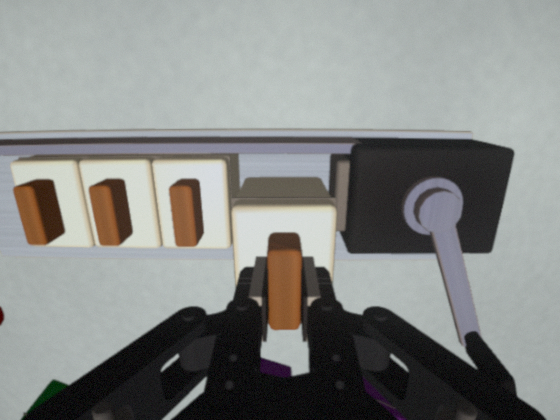

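Request:
{"api": "apply_moves", "payload": {"series": [[[1,0.03,-0.03,0.7,0.003],[1,0.03,-0.03,1.7,0.003],[1,0.03,-0.03,2.5,0.003],[1,0.03,-0.03,2.76,0.003],[1,0.03,-0.03,2.76,0.003],[1,0.14,-0.03,2.78,0.003],[1,0.26,-0.03,2.8,0.003],[1,0.38,-0.03,2.8,0.003],[1,0.46,-0.03,2.8,0.003],[1,0.46,-0.03,2.8,0.003]]]}}

```text
clock: 49.85
tool_pos: [0.6309, -0.0757, 0.0806]
eef_rot: [-3.142, 0.003, 0.119]
contact_force: [-4.6, -1.4, 1.2]
grip_width: 0.015
```

```bash
python3 -c "
from h import *
goto(*flip(fw(.003,.040,.079)));fr();grab('wrist','w20')
"
```

```text
t49.9 at [ 0.6309 -0.0757  0.0806] [-3.142e+00  3.000e-03  1.190e-01] F [-4.6 -1.4  1.2] w0.0150 MOVE [ 0.06 -0.    0.06] turn 0.001
feeder xyz [0.0016 0.0399 0.0806] yaw 0.0013
```

View pics/w20.png

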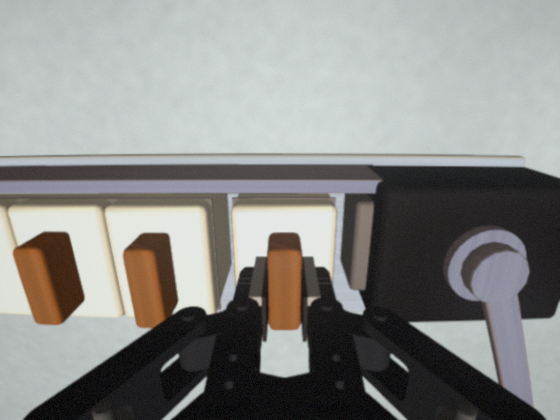

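Request:
{"api": "apply_moves", "payload": {"series": [[[1,0.05,0,0.04,0],[1,0.06,0,0.05,0],[0.7,0.06,0,0.05,0],[0.5,0.06,0,0.05,0],[0.5,0.06,0,0.05,0],[0.5,0.06,0,-0.6,0],[0.5,0.06,0,-1.8,0],[0.5,0.06,0,-3,0],[0.5,0.06,0,-3.4,0],[0.5,0.06,0,-3.4,0]]]}}

```text
clock: 50.9
tool_pos: [0.6351, -0.0755, 0.1672]
eef_rot: [3.14, -0.005, 0.119]
contact_force: [0.9, 0.4, 0.8]
grip_width: 0.0428
```

```bash
python3 -c "
from h import *
goto(*flip(lev(0,.165)));grab('wrist','w21')
"
```

```text
t50.9 at [ 0.6351 -0.0755  0.1672] [ 3.14  -0.005  0.119] F [0.9 0.4 0.8] w0.0428 MOVE [-5.03  6.4   0.08] turn -0.399
```

View pics/w21.png

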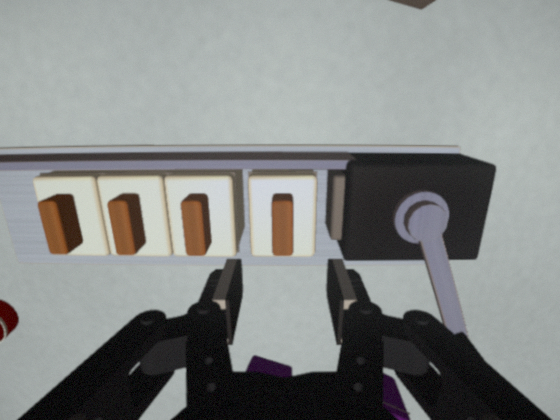

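Fourth caddy stands square in the bay at (283,215). Lever, with the hand flipped (signs of x, y reverse).

Request:
{"api": "apply_moves", "payload": {"series": [[[0.5,-0.6,0.8,0,-0.05],[0.5,-1.6,2.1,0,-0.15],[0.5,-2.8,3.7,0,-0.25],[0.5,-4,5.2,0,-0.35],[0.5,-4.8,6.2,0,-0.4],[0.5,-5,6.4,0,-0.4],[0.5,-5,6.4,0,-0.4],[0.5,-5,6.4,0,-0.4],[0.5,-5,6.4,0,-0.4],[0.5,-5,6.4,0,-0.4]]]}}

```text
clock: 51.95
tool_pos: [0.5292, -0.2478, 0.1652]
eef_rot: [-3.141, -0.0, 0.52]
contact_force: [0.4, -0.9, -0.0]
grip_width: 0.0431
```

```bash
python3 -c "
from h import *
goto(*flip(lev(0,.095)));grab('wrist','w22')"
```

```text
t52.0 at [ 0.5292 -0.2478  0.1652] [-3.141 -0.     0.52 ] F [ 0.4 -0.9 -0. ] w0.0431 MOVE [-0.03  0.06  2.81] turn 0.002
```

View pics/w22.png

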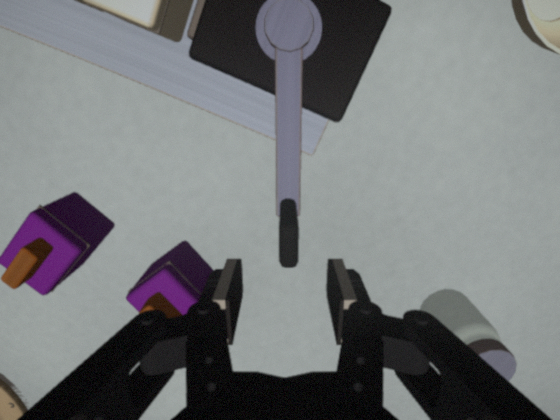

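Request:
{"api": "apply_moves", "payload": {"series": [[[0.5,0,0.05,0.6,0],[0.5,0,0.06,1.5,0],[0.5,0,0.06,2.3,0],[0.5,0,0.06,2.8,0],[0.5,0,0.06,2.8,0],[0.85,0,0.06,2.8,0],[0.85,0,0.06,2.8,0],[0.9,0,0.06,2.8,0],[0.95,0,0.06,2.8,0],[1,0,0.06,2.8,0]]]}}

```text
clock: 53.0
tool_pos: [0.5299, -0.2504, 0.0966]
eef_rot: [3.14, -0.001, 0.519]
contact_force: [-0.2, 1.7, 5.6]
grip_width: 0.0116
```

Request:
{"api": "apply_moves", "payload": {"series": [[[1,0.01,-0.27,0,0.05],[1,0.04,-0.68,0,0.125],[1,0.09,-1.08,0,0.2],[1,0.22,-1.58,0,0.3],[1,0.4,-2.07,0,0.4],[1,0.63,-2.53,0,0.5],[1,0.9,-2.98,0,0.6],[1,1.05,-3.19,0,0.65],[1,1.21,-3.39,0,0.7],[1,1.28,-3.47,0,0.72]]]}}

```text
clock: 54.0
tool_pos: [0.5151, -0.1615, 0.0966]
eef_rot: [3.137, -0.004, -0.199]
contact_force: [-0.6, -5.8, 4.5]
grip_width: 0.0112
```

```bash
python3 -c "
from h import *
for q in (.8,.84): print(q,end=' ');goto(*flip(lev(q,.095)))
"
```

```text
0.8 t54.0 at [ 0.5151 -0.1615  0.0966] [ 3.137 -0.004 -0.199] F [-0.6 -5.8  4.5] w0.0112 MOVE [-0.01 -0.51  0.06] turn 0.083
0.84 t54.0 at [ 0.5151 -0.1615  0.0966] [ 3.137 -0.004 -0.199] F [-0.6 -5.8  4.5] w0.0112 MOVE [ 0.01 -0.72  0.06] turn 0.123
```

Request:
{"api": "apply_moves", "payload": {"series": [[[1,0,-0.1,0,0.02],[1,0,-0.2,0,0.04],[1,0,-0.3,0,0.05],[1,0,-0.4,0,0.07],[1,0,-0.48,0,0.08],[1,0,-0.54,0,0.08],[1,0,-0.6,0,0.08],[1,0,-0.66,0,0.08],[1,0,-0.66,0,0.08],[1,0,-0.66,0,0.08]]]}}

```text
clock: 55.0
tool_pos: [0.518, -0.1495, 0.0966]
eef_rot: [3.131, -0.005, -0.28]
contact_force: [-3.3, -17.5, 2.4]
grip_width: 0.0114
```

```bash
python3 -c "
from h import *
for q in (.8,0): print(q,end=' ');goto(*flip(lev(q,.095)))
"
```

```text
0.8 t55.0 at [ 0.518  -0.1495  0.0966] [ 3.131 -0.005 -0.28 ] F [ -3.3 -17.5   2.4] w0.0114 MOVE [-0.03 -0.02  0.06] turn 0.002
0 t55.0 at [ 0.518  -0.1495  0.0966] [ 3.131 -0.005 -0.28 ] F [ -3.3 -17.5   2.4] w0.0114 MOVE [1.54 3.72 0.11] turn -0.798
```

Request:
{"api": "apply_moves", "payload": {"series": [[[1,0,-0.04,0,0],[1,-0.02,0.5,0,-0.1],[1,0.06,1.03,0,-0.2],[1,0.19,1.56,0,-0.3],[1,0.37,2.06,0,-0.4],[1,0.59,2.53,0,-0.5],[1,0.86,2.99,0,-0.6],[1,1.18,3.42,0,-0.7],[1,1.54,3.82,0,-0.8],[1,1.54,3.82,0,-0.8]]]}}

```text
clock: 56.0
tool_pos: [0.5296, -0.2497, 0.0966]
eef_rot: [3.135, -0.001, 0.518]
contact_force: [0.0, -6.6, 4.2]
grip_width: 0.0114
```

Request:
{"api": "apply_moves", "payload": {"series": [[[0.7,0,0,0,0],[0.5,0,0,0,0],[0.5,0,0,0,0],[0.5,0,0,-0.4,0],[0.5,0,0,-1.3,0],[0.5,0,0,-2.6,0],[0.5,0,0,-3.8,0],[0.5,0,0,-4.5,0],[0.5,0,0,-4.5,0],[0.5,0,0,-4.5,0]]]}}

```text
clock: 57.0
tool_pos: [0.5276, -0.245, 0.208]
eef_rot: [3.142, -0.0, 0.519]
contact_force: [-0.2, -0.6, -0.8]
grip_width: 0.0426
```

Run:
```python
from scan import *
im,ct=grab('top','t23')
goto(*flip(fw(-.08,.188,.30)))
```

```text
t57.0 at [ 0.5271 -0.2448  0.2071] [-3.14e+00  1.00e-03  5.19e-01] F [-0.3 -0.6  0.4] w0.0427 MOVE [  6.26 -10.55  -3.7 ] turn 0.401
```

View pics/t23.png

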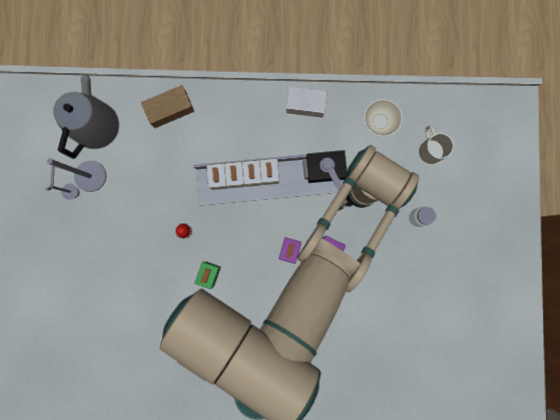

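Request:
{"api": "apply_moves", "payload": {"series": [[[0.5,0.4,-0.7,-1,0.04],[0.5,1,-1.7,-2,0.1],[0.5,1.8,-3,-3,0.16],[0.5,2.7,-4.5,-3.7,0.22],[0.5,3.6,-6,-3.7,0.28],[0.7,4.5,-7.5,-3.7,0.34],[0.7,5.4,-9,-3.7,0.401],[0.7,6.1,-10.2,-3.7,0.401],[0.7,6.26,-10.55,-3.7,0.401],[0.7,6.26,-10.55,-3.7,0.401]]]}}

```text
clock: 58.05
tool_pos: [0.5321, 0.0623, 0.2991]
eef_rot: [-3.141, 0.003, 0.121]
contact_force: [0.0, 0.3, 0.3]
grip_width: 0.0257
```

Run:
```python
from scan import *
im,ct=grab('wrist','w24')
for d in silhouettes('wrist','caddy1'):
    c=im[d['mask']].mean(0)
    print(np.round(d['centre']),d['mask'].sum(),c.round())
print(observe()['tool_pos']);fr()
```

```text
[451. 281.] 2744 [79. 47. 77.]
[358. 101.] 3133 [161. 154. 148.]
[200. 297.] 1258 [24. 66. 31.]
[215.  98.] 3117 [161. 154. 150.]
[310.  98.] 3008 [166. 160. 159.]
[367. 275.] 2712 [79. 46. 74.]
[259. 100.] 3103 [166. 160. 160.]
[0.53267154 0.06031692 0.29956402]
feeder xyz [-0.0799  0.1865  0.2996] yaw -0.0003
```

View pics/w24.png

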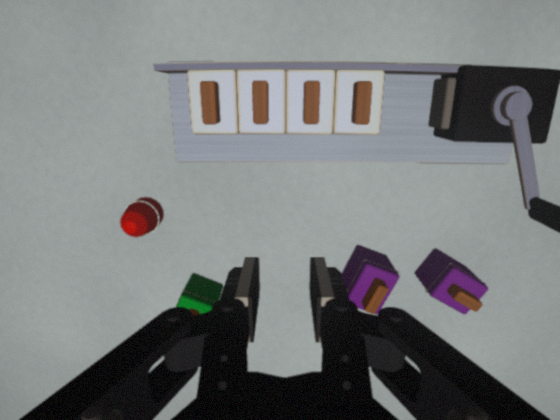

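Run:
```python
from h import *
goto(*flip(fw(-.085,.107,.045)))
```

```text
t58.1 at [0.5327 0.0603 0.2996] [3.141e+00 2.000e-03 1.180e-01] F [ 0.1 -0.  -0.7] w0.0254 MOVE [-0.18  3.17 10.19] turn -0.0
```

Request:
{"api": "apply_moves", "payload": {"series": [[[0.7,-0.1,0.6,1,0],[0.7,-0.2,1.5,2.5,0],[0.7,-0.2,2.5,4.2,0],[0.7,-0.2,3.1,5.9,0],[0.7,-0.2,3.15,7.6,0],[0.7,-0.2,3.15,9.1,0],[0.7,-0.2,3.15,10,0],[0.7,-0.2,3.15,10.2,0],[0.7,-0.2,3.15,10.2,0],[0.7,-0.2,3.15,10.2,0]]]}}

```text
clock: 59.15
tool_pos: [0.5384, -0.0184, 0.0467]
eef_rot: [3.141, -0.002, 0.117]
contact_force: [0.1, -0.3, 0.4]
grip_width: 0.0254
```

Run:
```python
from h import *
fr();grab('wrist','w25');goto(*flip(fw(-.046,.107,.045)))
```

```text
feeder xyz [-0.0835  0.1076  0.0467] yaw -0.001
t59.2 at [ 0.5386 -0.0182  0.047 ] [ 3.141e+00 -3.000e-03  1.170e-01] F [0.5 0.2 0.2] w0.0254 MOVE [1.49 0.03 0.08] turn -0.001
```

View pics/w25.png

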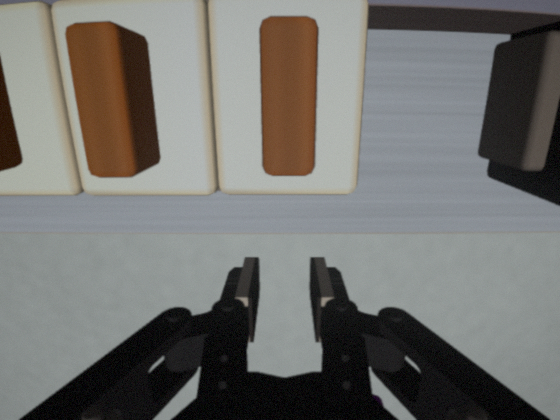

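Request:
{"api": "apply_moves", "payload": {"series": [[[0.7,0.4,0.03,0,0],[0.7,0.8,0.03,0,0],[0.7,1.1,0.03,0,0],[0.7,1.25,0.03,0,0],[0.7,1.3,0.03,0,0],[0.7,1.35,0.03,0,0],[0.7,1.4,0.03,0,0],[0.7,1.43,0.03,0,0],[0.7,1.45,0.03,0,0],[0.7,1.45,0.03,0,0]]]}}

```text
clock: 60.2
tool_pos: [0.5732, -0.014, 0.0455]
eef_rot: [-3.141, 0.0, 0.118]
contact_force: [1.0, -0.0, 0.4]
grip_width: 0.0256
```

Run:
```python
from h import *
fr();grab('wrist','w26');goto(*flip(fw(-.046,.107,.045)))
```

```text
feeder xyz [-0.0484  0.1079  0.0455] yaw -0.0002
t60.2 at [ 0.5732 -0.014   0.0455] [-3.141  0.     0.118] F [ 0.8 -0.7  1.7] w0.0258 MOVE [0.1  0.04 0.02] turn -0.0
```

View pics/w26.png

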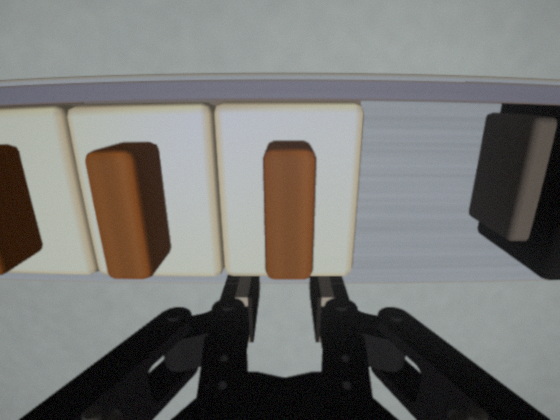

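Not in contact yet; creep in.

Request:
{"api": "apply_moves", "payload": {"series": [[[0.7,0.04,0,0,0],[0.7,0.08,0,0,0],[0.7,0.12,0,0,0],[0.7,0.16,0,0,0],[0.7,0.2,0,0,0],[0.7,0.24,0,0,0],[0.7,0.26,0,0,0],[0.7,0.26,0,0,0],[0.7,0.26,0,0,0],[0.7,0.26,0,0,0]]]}}

```text
clock: 61.25
tool_pos: [0.5758, -0.0136, 0.0452]
eef_rot: [-3.141, 0.008, 0.118]
contact_force: [-8.7, -2.4, 6.5]
grip_width: 0.0258
```

Run:
```python
from h import *
fr()
```

```text
feeder xyz [-0.0458  0.108   0.0452] yaw 0.0005
```

Request:
{"api": "apply_moves", "payload": {"series": [[[0.7,-0.3,0,0,0],[0.7,-0.5,-0.4,0,0],[0.7,-0.5,-1.3,0,0],[0.7,-0.5,-2.1,0,0],[0.7,-0.5,-2.16,0,0],[0.7,-0.3,-2.16,0,0],[0.7,-0.15,-2.16,0,0],[0.7,-0.05,-2.16,0,0],[0.7,0,-2.16,0,0],[0.7,0.02,-2.16,0,0]]]}}

```text
clock: 62.25
tool_pos: [0.5694, 0.0397, 0.045]
eef_rot: [-3.141, 0.01, 0.117]
contact_force: [-10.8, -1.1, 7.2]
grip_width: 0.0257
```

Run:
```python
from h import *
fr()
```

```text
feeder xyz [-0.0458  0.1617  0.045 ] yaw -0.0007
```

Request:
{"api": "apply_moves", "payload": {"series": [[[0.7,-0.3,0,0,0],[0.7,-0.5,-0.4,0,0],[0.7,-0.5,-1.3,0,0],[0.7,-0.5,-2.1,0,0],[0.7,-0.5,-2.16,0,0],[0.7,-0.3,-2.16,0,0],[0.7,-0.15,-2.16,0,0],[0.7,-0.05,-2.16,0,0],[0.7,0,-2.16,0,0],[0.7,0.02,-2.16,0,0]]]}}

```text
clock: 63.25
tool_pos: [0.5631, 0.0932, 0.0449]
eef_rot: [-3.141, 0.011, 0.117]
contact_force: [-11.0, -0.0, 6.8]
grip_width: 0.0257
```

Run:
```python
from h import *
fr()
```

```text
feeder xyz [-0.0458  0.2156  0.0449] yaw -0.0009
```

Request:
{"api": "apply_moves", "payload": {"series": [[[0.7,-0.3,0,0,0],[0.7,-0.5,-0.4,0,0],[0.7,-0.5,-1.3,0,0],[0.7,-0.5,-2.1,0,0],[0.7,-0.5,-2.16,0,0],[0.7,-0.3,-2.16,0,0],[0.7,-0.15,-2.16,0,0],[0.7,-0.05,-2.16,0,0],[0.7,0,-2.16,0,0],[0.7,0.02,-2.16,0,0]]]}}

```text
clock: 64.25
tool_pos: [0.5568, 0.1468, 0.045]
eef_rot: [-3.141, 0.012, 0.117]
contact_force: [-11.5, 0.3, 9.0]
grip_width: 0.0257
```

Run:
```python
from h import *
fr();grab('wrist','w27')
```

```text
feeder xyz [-0.0458  0.2696  0.045 ] yaw -0.0012
```

View pics/w27.png

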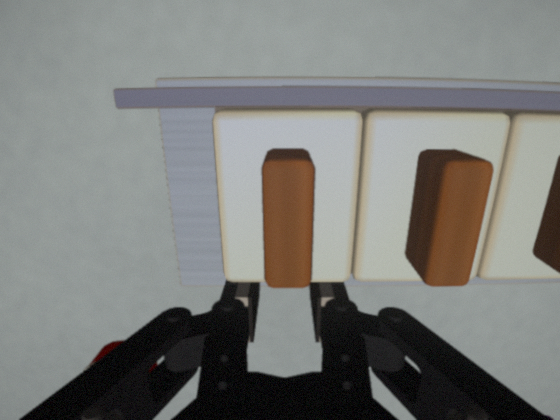

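Request:
{"api": "apply_moves", "payload": {"series": [[[0.7,-0.3,0,0,0],[0.7,-0.8,0,0,0],[0.7,-1.4,0.2,0,0],[0.7,-1.6,0.6,-1,0],[0.7,-1.6,1.2,-2.5,0],[0.7,-1.6,2,-4.5,0],[0.7,-1.6,2.8,-6.4,0],[0.7,-1.6,3.2,-7.6,0],[0.7,-1.6,3.24,-8,0],[0.7,-1.6,3.24,-8,0]]]}}

```text
clock: 65.3
tool_pos: [0.5328, 0.0621, 0.2471]
eef_rot: [3.141, -0.004, 0.116]
contact_force: [0.1, 0.1, -0.6]
grip_width: 0.0254
```

```bash
cat > row.py <<'E'
from scan import *
import sys
im,ct=grab('wrist',sys.argv[1]);fr()
hsv=cv2.cvtColor(im,cv2.COLOR_RGB2HSV)
def tof(P): 
    d=P[:,:2]-F[:2];c,n=np.cos(F[2]),np.sin(F[2]);return np.c_[c*d[:,0]+n*d[:,1],-n*d[:,0]+c*d[:,1]]
m=((hsv[...,0]<16)&(hsv[...,1]>110)&(hsv[...,2]>60)).astype(np.uint8)
g=cv2.cvtColor(im,cv2.COLOR_RGB2GRAY).astype(np.float32)
# profile of intensity along feeder y over the lid plane (z=.074) between handle end and body edges
for xs in((-.033,-.026),(.026,.033)):
    ys=np.arange(.07,.31,.0005);acc=0
    for x in np.linspace(*xs,8):
        uv=proj(ct,place(np.c_[np.full(len(ys),x),ys,np.full(len(ys),.074)],*F)).astype(np.float32)
        acc=acc+cv2.remap(g,uv[:,0],uv[:,1],cv2.INTER_CUBIC).ravel()/8
    from scipy.signal import find_peaks
    pk,pr=find_peaks(-acc,prominence=4)
    gr=np.gradient(acc)
    print('x',xs,'seams y mm',(ys[pk]*1e3).round(1),'prom',pr['prominences'].round(),'rise',(ys[np.argmax(gr[:100])]*1e3).round(1),'fall',(ys[300+np.argmin(gr[300:])]*1e3).round(1))
# fence/front edges at each caddy lid
for y in(.107,.161,.215,.269):
    for dy in(-.018,.018):
        xs=np.arange(-.05,-.025,.0005);uv=proj(ct,place(np.c_[xs,np.full(len(xs),y+dy),np.full(len(xs),.074)],*F)).astype(np.float32)
        v=cv2.remap(g,uv[:,0],uv[:,1],cv2.INTER_CUBIC).ravel();print(round(xs[np.argmax(np.gradient(v))]*1e3,1),end=' ')
print()
a=im[20:260,100:520];cv2.imwrite(f'pics/{sys.argv[1]}c.png',cv2.resize(a,None,fx=1.9,fy=1.9,interpolation=cv2.INTER_CUBIC)[:,:,::-1])
E
python3 row.py w28
```

```text
feeder xyz [-0.0807  0.1888  0.2452] yaw -0.0008
x (-0.033, -0.026) seams y mm [133.5 187.  241. ] prom [59. 58. 63.] rise 81.5 fall 240.0
x (0.026, 0.033) seams y mm [133.5 187.5 241. ] prom [62. 61. 66.] rise 81.0 fall 240.0
-33.0 -32.5 -32.5 -32.5 -32.5 -32.5 -33.0 -33.0
```

View pics/w28c.png

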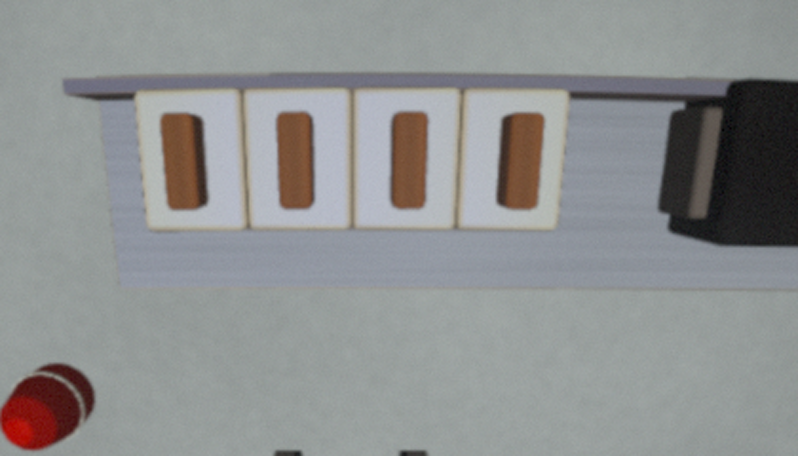

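Run:
```python
from fit_feeder import *
im,ct=grab('scene');a=im.copy()
for P in lever(): cv2.polylines(a,[np.round(cv2.convexHull(proj(ct,place(P,*F)).astype(np.float32))).astype(np.int32)],True,(0,255,0),1)
cv2.imwrite('pics/s29.png',cv2.resize(np.hstack([a[170:340,90:430]]),None,fx=2.3,fy=2.3)[:,:,::-1])
im,ct=grab('top');a=im.copy()
for P in lever()[:1]: cv2.polylines(a,[np.round(cv2.convexHull(proj(ct,place(P,*F)).astype(np.float32))).astype(np.int32)],True,(0,255,0),1)
cv2.imwrite('pics/t29.png',cv2.resize(a[130:300,130:450],None,fx=2.4,fy=2.4)[:,:,::-1])
```

```text
(no output)
```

View pics/s29.png

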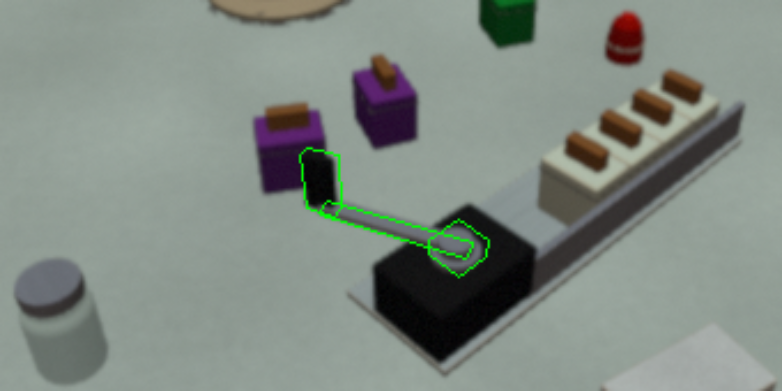

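View pics/t29.png

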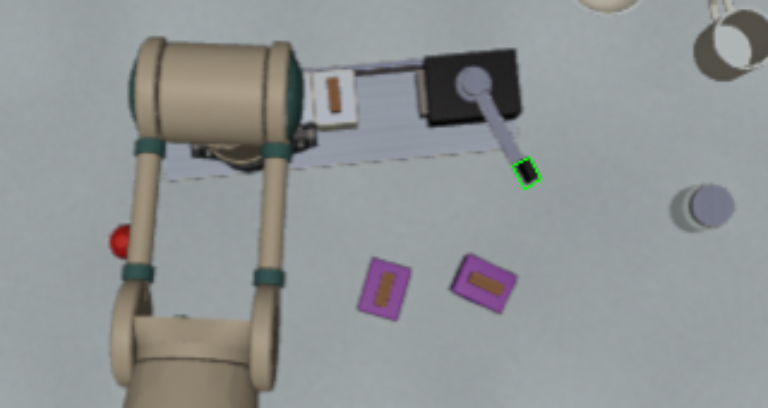

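```bash
python3 -c "
from station import r
r.job_done()"
```

```text
the job is handed in; nothing more can be done
```

All four white caddies are on the rail, each loaded through the bay with its handle pointing at the fence. The job is handed in at about 66 s of the 210 s allowed. It gives no verdict, so what follows is only what I measured.

- **Lever:** I gripped the paddle and took it to the stop each time. The final position matched 0.80 rad, and the force rose to 15–17 N. I guided it back home before loading the next caddy. At the end it matches the home outline in the top view, and in the scene view to within a few pixels, no more than its offset at the start.
- **Nudge to the fence:** I pushed each caddy from the front. All four stopped at the same depth, feeder x −45.8 mm at the tool, with 9–12 N against the fingers, so they are flush.
- **Row:** the seams are at y = 133.5, 187 and 241 mm, so the caddies touch, and the row starts at about y = 81 mm against the nominal 80. The lid front edges agree to within 0.5 mm, so the row is square. All four are upright.
- **Bystanders:** the sugar jar, the egg timer and the green and purple look-alikes are standing and were not touched.
- **Disagreements:** the top and scene cameras differed by about 2–5 mm on the feeder's x position. I used the wrist-camera fit and contact with the fence instead. Several low-quality caddy fits, from partly hidden views, were ignored. I saw no caddy get knocked aside during the run.

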